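# Clear the slot drain with the channel pick

## Task

Two clay pebbles are stuck in the slot drain. Slide the channel pick out of its stand, put its foot down through the opening at the drain's closed end and guide it slowly (about 4 cm/s, no faster than 8) along the slot, round the bend and out of the outlet, so that both pebbles are pushed into the catch tray. Then hang the pick back in the stand, in through the open end of the slot and fully home, and let go; do not touch the pebbles with the gripper and leave the pots and the meter where they are.

Things in the scene. Friction and masses are not known exactly. Their poses are not given: they have to be found in the camera images.
- drain: Fixed grey slot drain, 66 mm high. Origin: on the table, on the channel's centre line where leg 1 ends and the bend begins; z up. Seen in this frame (mm) the centre line runs from the closed end (0,-138) straight to (0,0), bends 60 degrees on a 60 mm radius about (-60,0) to (-30,52), then straight 60 mm to the open outlet (-82,82). Channel 28 wide inside, floor 40 above the table.
- drain_entry (a point): centre of the 28 by 36 mm unroofed opening at the closed end, 18 mm from the end wall, at channel-floor height (40 mm above the table). The pick's foot passes up or down only here or beyond the outlet
- drain_bend_start (a point): point on the centre line where the bend begins, at floor height (drain origin, 40 mm up). From 36 mm past the end wall to the outlet two lips (4 mm thick, top 66 mm and underside 62 mm above the table) roof the channel, leaving a 14 mm wide slot over the centre line
- drain_bend_mid (a point): point on the centre line half-way round the bend, at floor height
- drain_bend_end (a point): point on the centre line where the bend ends and the second straight leg begins, at floor height
- drain_outlet (a point): point on the centre line at the very edge of the open outlet, at floor height
- catch_tray (a point): centre of the inner floor of the open aluminium catch tray, fixed to the drain right beyond the outlet: 90 mm long in the outgoing direction (starting at the outlet edge), 84 mm wide, walls 26 mm high (4 mm thick), so its rim lies 14 mm below the channel floor; floor 4 mm above the table
- stand: Fixed dark steel tool stand. Origin: on the table, below the pick's home. Base plate 100 by 70 by 8 mm, post on the +x side, at the top a 44 mm wide, 5 mm thick plate whose upper face is 110 mm above the table. A 12 mm wide slot in it along x is closed at x=+6 mm and open towards -x; its arms flare at the mouth (x=-35 to -52 mm, to about 21 mm). Nothing rises above the plate but the pick
- stand_home (a point): home position in the stand: where the pick's axis crosses the plate's upper face when hung (slot centre line, 6 mm before the closed end), 110 mm above the table
- stand_mouth (a point): in the middle of the slot's open mouth, 50 mm from home towards the stand's -x, at the plate's upper face; axes as the stand's
- pick_grip (a point): centre of the handle of the loose, upright channel pick (90 g, 156 mm tall): black square handle 18 by 18 mm, 65 mm long (sides along this point's x and y), steel collar below it (26 mm diameter, 6 mm thick), steel shaft 8 mm in diameter, steel foot at the bottom (20 mm diameter, 10 mm high). This point is 126 mm above the foot's underside; the handle reaches 32 mm below and 30 mm above it
- pick_collar (a point): on the pick's axis, at the underside of its collar, 85 mm above the foot's underside. At the start the pick hangs in the stand, collar on the plate, shaft in the slot; it comes out only by sliding to the open end (foot and collar are wider than the slot)
- pick_tip (a point): on the pick's axis, at the underside of its foot
- pebble0_center (a point): centre of a loose brown fired-clay pebble, 20 mm across and 14 mm high, 12 g, lying on the channel floor in the first leg under the lips; pebbles, channel and foot are smooth and slide easily
- pebble1_center (a point): centre of the other, identical pebble, further along the first leg
- domed_pot: bystander: black square nursery pot 80 by 80 by 70 mm with a clear dome, 134 mm high in all; origin under its centre
- seedling_pot: bystander: black square nursery pot 80 by 80 by 70 mm with a green seedling, about 105 mm high in all; origin under its centre
- climate_meter: bystander: white box-shaped climate meter 30 by 70 by 60 mm high; origin under its centre
Not all that is in view belongs to the job. There is more than one size of the part that bears pick_grip; the job needs the largest.

How it is judged (in metres and radians):
On the way, in this order (a step that is already met when the one before it is completed fails the run):
1. the pick's foot is down in the opening at the closed end (horizontal distance between pick_tip and drain_entry below 0.015 m and z of pick_tip in the frame of drain below 0.054 m), for 0.05 s.
2. the foot is in the channel half-way round the bend (horizontal distance between pick_tip and drain_bend_mid below 0.012 m and z of pick_tip in the frame of drain below 0.054 m), for 0.05 s.
3. the foot reaches the outlet in the channel (horizontal distance between pick_tip and drain_outlet below 0.015 m and z of pick_tip in the frame of drain below 0.054 m), for 0.05 s.
At the end, for the whole second after the job is handed in: both pebbles lie in the catch tray (centres within 50 mm of its centre, lower than 35 mm); the pick hangs upright (within 0.12 rad) and at rest in the stand, its axis within 8 mm of home and its collar on the plate (within 4 mm) (horizontal distance between each of pebble0_center, pebble1_center and catch_tray below 0.05 m and height (world z) of each of pebble0_center, pebble1_center below 0.035 m and horizontal distance between pick_collar and stand_home below 0.008 m and z of pick_collar in the frame of stand_home between -0.004 and 0.004 m and angle between pick_grip's own z axis and vertical below 0.12 rad and linear speed of pick below 0.02 m/s); the robot touches nothing.
It fails at once if the pick moves faster than 0.12 m/s while its foot is in the channel (z of pick_tip in the frame of drain below 0.06 m and x of pick_tip in the frame of drain between -0.075 and 0.03 m and y of pick_tip in the frame of drain between -0.145 and 0.085 m and linear speed of pick above 0.12 m/s).
It fails at once if the robot itself touches a pebble (contact force between any of pebble0, pebble1 and the fingers above 0.3 N or contact force between any of pebble0, pebble1 and the arm above 0.3 N).
It fails at once if a pot or the meter is moved by more than 15 mm (distance of any of domed_pot, seedling_pot, climate_meter from where it was at the start of the episode above 0.015 m).
It also fails if it takes over 70 s, if anything falls off the work surface, if the arm or the gripper's body presses on something with over 40 N, if the wrist force passes 120 N, or if a joint passes its speed limit or range.

## Robot

A 6-joint arm with a two-finger parallel gripper is mounted at the origin on the work surface. World frame = base frame: x ahead of the robot, y to its left, z up, the work surface at z = 0. Lengths are in m, angles in degrees, forces in N, time in s.
With the tool pointing down it reaches from about 0.25 to 0.725 m from the base axis. Payload 9.7 kg.
Tool frame: the origin (TCP) lies midway between the tips of the shut fingers; the grasp point (between the pads) lies 19 mm behind it; z points along the fingers, y is the direction in which the jaws open and shut (so a half turn about z gives the same grasp; the last joint's range is limited). The gripper opens to 85 mm and grips with 20 to 120 N. Pads are 22 mm wide; open, the fingers measure 114 mm over their backs; the gripper's body (76 mm by 85 mm) begins 54 mm behind the grasp point. The pads swing forward as they close: fully open they stand 13 mm farther back than shut.
Start: joints at [-75.974, 4.979, 10.078, 95.1, 0, 90], TCP at [0.133, -0.534, 0.231] pointing down, gripper open.
Joint ranges: [-179.16, 179.16], [-48.56, 103.87], [-65.8, 70.77], [-126.05, 130.52], [-82.76, 87.17], [-180, 180]. Speed limits (degrees/s): [127.2, 127.2, 147.25, 180, 180, 180].

## Interface

Orientations are given as [roll, pitch, yaw] about the fixed x, y, z axes, in that order (R = Rz(yaw) Ry(pitch) Rx(roll)).
In Python, from workcell import get_obs, camera, get_calibration, job_done gives the robot as it stands.
- The arm moves only by the tool play_rows, never from a script. Its argument "commands" is text: rows parted by semicolons, each of 5 numbers parted by spaces: the opening, from 0 (shut) to 1 (fully open), then the shift along the world's x, y, z in mm, then the turn about the world's z in degrees. A call has 1 to 10 rows; each row is the pose to reach, as a shift and turn from the pose commanded when the call began; what a row does not reach only later rows make up. A row lasts 1/12 s, in which the tool goes at most 41.7 mm and 7.16 degrees, less where a joint would pass 70% of its speed; a pose out of reach is approached as far as the arm can. A call with a gripper value outside its range is refused whole. The fingers move at their own pace and stop on an object; "force" is the grip in N (left out, the last holds). Time passes only in rows, so rows that repeat a pose let the fingers close. It gives the time, the measured TCP pose, the force and the opening at its end, in the units of the state.
- get_obs(): the state, without advancing time (a new reading comes with each control period).
- camera(name): name is "side" or "top"; returns the picture (480x640x3 uint8, red, green, blue); there is no depth.
- get_calibration(name): a dict with "fx", "fy", "cx", "cy" (pixels), "k1" (the pictures are not rectified: a ray, as slopes to the right and down, at radius r is drawn at 1 + k1 r^2 times it, then the intrinsics apply), "eye" and "attitude" of the camera in the world. Camera axes: x right, y down, z forward; pixel columns grow to the right and rows downward; lengths in m; the calibration is good to about 2 mm. A picture is of the moment at which its call begins. get_calibration takes no time and is no camera call.
- job_done(): hands the job in, once; it reports no verdict.
The state is a dict: "time": time; "q": joint angles; "qd": joint speeds; "joint_efforts": joint torques, N m; "ee_pos": TCP position; "tcp_rot": TCP orientation; "wrist_force": force on the tool from outside, world axes, zero at the start; "torque": the same for the moment, N m; "opening": finger opening in m.
Only numpy, scipy, OpenCV 4.12 (cv2) and the standard library are available. Lean on these libraries where they do the work, as an engineer would, in place of code of your own. Each camera call takes 0.05 s, during which the arm holds its last target.

## Working session

There is one attempt and no reset: what is moved stays moved. The work goes in short steps, Python scripts to look and compute and a tool call to move; the robot and the scene stay as the last step left them, time stands still between calls to the robot, and variables do not carry over. Pictures are saved under pics/ and viewed, and the job is handed in when it is done.

Besides the shell and the picture viewer there is one more tool, called after "Request:" by a JSON object that holds its "method" and its "body". play_rows: Moves the arm, as the interface text tells. Its arguments: {"type":"object","properties":{"commands":{"type":"string"},"force":{"type":"number"}},"required":["commands"]}

```bash
mkdir -p pics; ls
python3 - <<'E'
from workcell import *
import cv2
for n in("top","side"):
    cv2.imwrite(f"pics/{n}0.png",camera(n)[:,:,::-1]); print(get_calibration(n))
print(get_obs())
E
```

```text
pics
{'fx': 592.21843254258, 'fy': 592.21843254258, 'cx': 320.9769592707879, 'cy': 242.04137930664263, 'k1': -0.09536295712234122, 'eye': array([ 0.42735783, -0.04242305,  1.29897868]), 'attitude': array([-173.30100774,   -0.73438618,  -91.092365  ])}
{'fx': 448.0043949280644, 'fy': 448.0043949280644, 'cx': 329.0243640744869, 'cy': 241.06557962150495, 'k1': -0.016232900886762276, 'eye': array([ 0.22277294, -0.68741285,  0.79014884]), 'attitude': array([-132.30949718,    0.48516121,  -29.06702307])}
{'time': 0.1, 'q': array([-7.59750320e+01,  5.01008084e+00,  1.00377073e+01,  9.50985293e+01,
        4.28040457e-04,  8.99985484e+01]), 'qd': array([ 0.10485806, -0.13869799,  0.15575223,  0.01129357, -0.00597693,
       -0.02822383]), 'joint_efforts': array([-3.72367658e-04, -5.21562302e+01,  4.65653408e+01,  1.59231835e-02,
       -7.25829227e-05,  6.21166222e-06]), 'ee_pos': array([ 0.13324241, -0.53340695,  0.23062197]), 'tcp_rot': array([-1.79929097e+02, -4.29836444e-04,  1.40264191e+01]), 'wrist_force': array([ 0.40135542, -0.23438295, -0.29107977]), 'torque': array([ 0.02490016,  0.0224459 , -0.00777635]), 'opening': 0.0850285145910043}
```

View pics/top0.png

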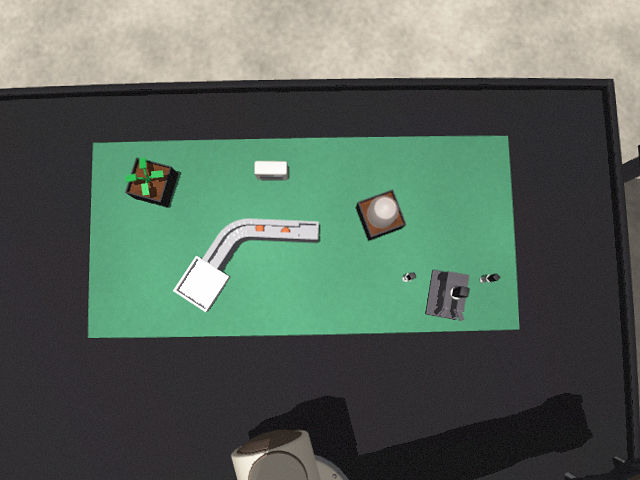

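View pics/side0.png

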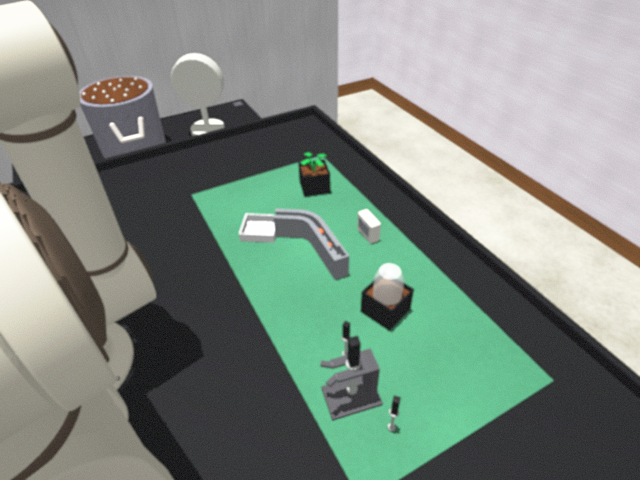

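The top view shows the drain at around (200–320, 215–270), its tray at (202,284), the stand with the large pick at (455,293), two smaller picks at (409,277) and (490,278), and pebbles at (261,228) and (286,229). I'll enlarge these areas next.

Run:
```python
import cv2
t=cv2.imread("pics/top0.png");s=cv2.imread("pics/side0.png")
def c(im,x,y,w,h,f,n): cv2.imwrite(f"pics/{n}.png",cv2.resize(im[y:y+h,x:x+w],None,fx=f,fy=f,interpolation=cv2.INTER_CUBIC))
c(t,165,205,160,110,5,"c_drain")
c(t,400,255,110,75,7,"c_stand")
c(s,300,310,110,115,5,"c_sstand")
c(s,230,200,130,85,6,"c_sdrain")
```

```text
(no output)
```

View pics/c_drain.png

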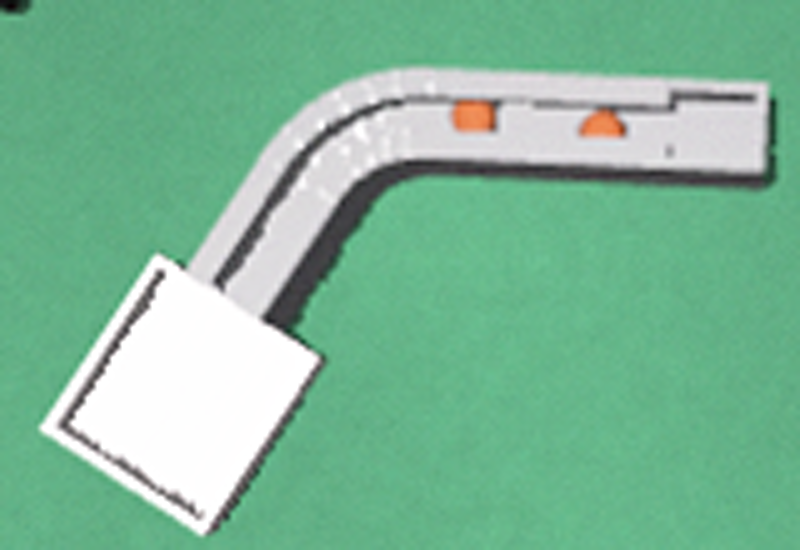

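View pics/c_stand.png

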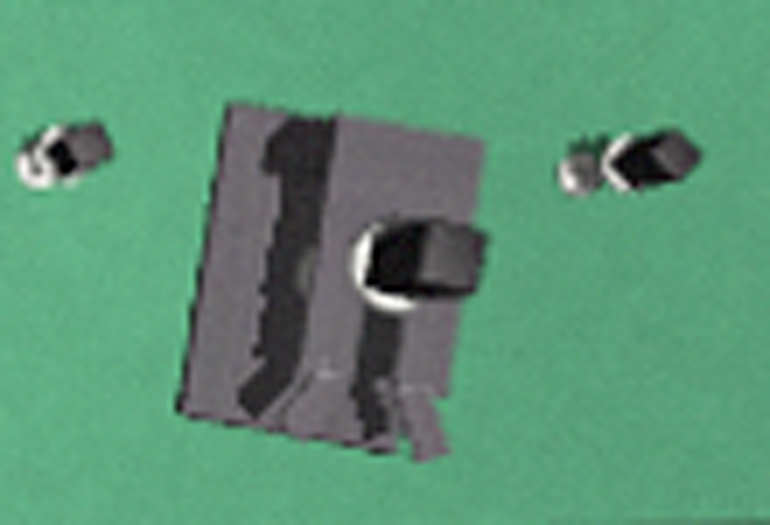

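View pics/c_sstand.png

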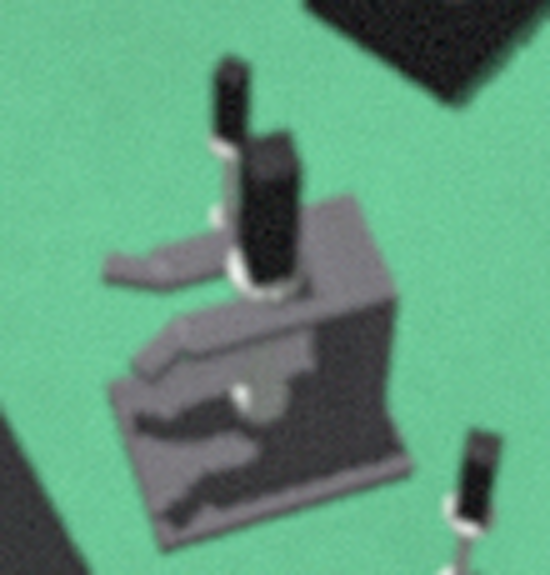

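View pics/c_sdrain.png

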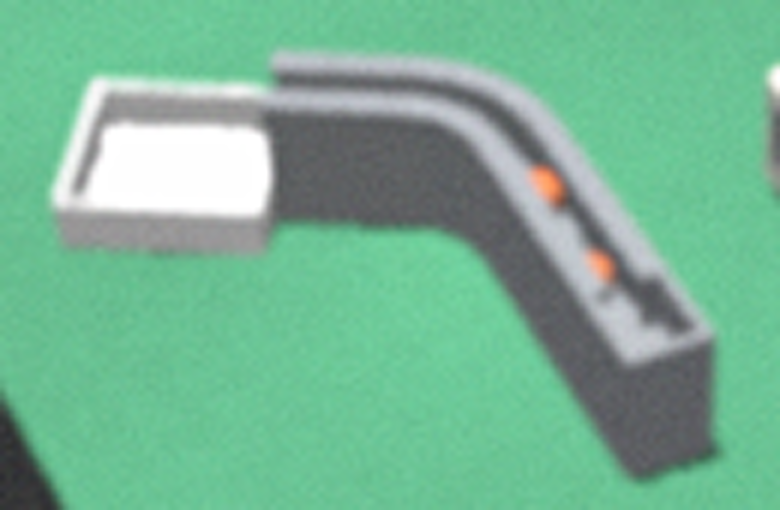

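```bash
cat > h.py <<'E'
import numpy as np, cv2
from scipy.spatial.transform import Rotation as Ro
from scipy.optimize import least_squares
from workcell import *
def proj(n,P):
    c=get_calibration(n);R=Ro.from_euler('xyz',c['attitude'],degrees=True).as_matrix()
    p=(np.atleast_2d(P)-c['eye'])@R
    s=p[:,:2]/p[:,2:]
    s=s*(1+c['k1']*(s**2).sum(1,keepdims=True))
    return s*[c['fx'],c['fy']]+[c['cx'],c['cy']]
def unproj(n,uv,z):
    f=lambda xy:(proj(n,[xy[0],xy[1],z])[0]-uv)
    return least_squares(f,[.45,0.]).x
def tf(p,L):
    L=np.atleast_2d(np.array(L,float))/1000;a=p[2];c,s=np.cos(a),np.sin(a)
    return np.c_[p[0]+c*L[:,0]-s*L[:,1],p[1]+s*L[:,0]+c*L[:,1],L[:,2]]
E
python3 - <<'E'
from h import *
np.set_printoptions(precision=4,suppress=True)
T=lambda u,v:np.array([165+(u+.5)/5-.5,205+(v+.5)/5-.5])
S=lambda u,v:np.array([230+(u+.5)/6-.5,200+(v+.5)/6-.5])
for n,uv in [("A",T(768,85)),("B",T(768,172)),("C up bend",T(430,70)),("D",T(420,160)),("outL",T(188,276)),("outR",T(262,322))]:
    print(n,unproj("top",uv,.066))
for uv in [T(158,253),T(322,360),T(207,535),T(42,430)]: print("tray",unproj("top",uv,.026))
for n,uv,z in [("A",S(713,335),.066),("B",S(632,362),.066),("B0",S(640,478),0),("A0",S(715,452),0),("outO",S(273,55),.066)]:
    print(n,unproj("side",uv,z))
for uv in [S(97,78),S(55,205),S(270,212)]: print("tray side",unproj("side",uv,.026))
Q=lambda u,v:np.array([400+(u+.5)/7-.5,255+(v+.5)/7-.5])
U=lambda u,v:np.array([300+(u+.5)/5-.5,310+(v+.5)/5-.5])
print("handle top", unproj("top",Q(452,257),.181),unproj("side",U(270,148),.181))
for uv in [Q(338,118),Q(485,140),Q(447,397)]: print("plate top",unproj("top",uv,.110))
for uv in [Q(230,103),Q(180,412)]: print("base top",unproj("top",uv,.008))
for uv in [U(355,198),U(397,297)]: print("plate side",unproj("side",uv,.110))
for uv in [U(110,382),U(163,540),U(412,465)]: print("base side",unproj("side",uv,.008))
E
```

```text
A [ 0.6153 -0.056 ]
B [ 0.5784 -0.0553]
C up bend [0.6242 0.0863]
D [0.586  0.0907]
outL [0.5388 0.1882]
outR [0.519  0.1571]
tray [0.5526 0.2087]
tray [0.5052 0.1377]
tray [0.431  0.1873]
tray [0.477  0.2587]
A [ 0.619  -0.0545]
B [ 0.5845 -0.0519]
B0 [ 0.5877 -0.0527]
A0 [ 0.6211 -0.0553]
outO [0.5423 0.1902]
tray side [0.4833 0.263 ]
tray side [0.4354 0.1896]
tray side [0.5144 0.1394]
handle top [ 0.4594 -0.3295] [ 0.4629 -0.3272]
plate top [ 0.5023 -0.3161]
plate top [ 0.495  -0.3589]
plate top [ 0.4213 -0.3445]
base top [ 0.5141 -0.3055]
base top [ 0.4181 -0.2861]
plate side [ 0.5061 -0.3184]
plate side [ 0.4969 -0.3591]
base side [ 0.4216 -0.2867]
base side [ 0.4084 -0.3516]
base side [ 0.5034 -0.3717]
```

```bash
cat > fit.py <<'E'
from h import *
np.set_printoptions(precision=4,suppress=True)
T=lambda u,v:np.array([165+(u+.5)/5-.5,205+(v+.5)/5-.5])
S=lambda u,v:np.array([230+(u+.5)/6-.5,200+(v+.5)/6-.5])
Q=lambda u,v:np.array([400+(u+.5)/7-.5,255+(v+.5)/7-.5])
U=lambda u,v:np.array([300+(u+.5)/5-.5,310+(v+.5)/5-.5])
d=np.array([-.866,.5]);n=np.array([.5,.866]);o=np.array([-82,82.])
def tr(a,b,z): r=o+a*d+b*n; return [r[0],r[1],z]
dr=[("top",[18,-142,66],T(768,85)),("top",[-18,-142,66],T(768,172)),
("top",tr(0,18,66),T(188,276)),("top",tr(0,-18,66),T(262,322)),
("top",tr(0,46,26),T(158,253)),("top",tr(0,-46,26),T(322,360)),("top",tr(94,-46,26),T(207,535)),("top",tr(94,46,26),T(42,430)),
("side",[18,-142,66],S(713,335)),("side",[-18,-142,66],S(632,362)),("side",[18,-142,0],S(715,452)),("side",[-18,-142,0],S(640,478)),
("side",tr(0,18,66),S(273,55)),("side",tr(94,46,26),S(97,78)),("side",tr(94,-46,26),S(55,205)),("side",tr(0,-46,26),S(270,212))]
st=[("top",[None,22,110],Q(338,118)),("top",[None,-22,110],Q(485,140)),("top",[-50,35,8],Q(230+0,103)),("top",[0,0,181],Q(452,257)),
("side",[None,22,110],U(355,198)),("side",[None,-22,110],U(397,297)),("side",[0,0,181],U(270,148))]
def fit(pts,cam=None,x0=(.5,0,0)):
    pts=[p for p in pts if cam in(None,p[0])]
    def r(p):
        e=[]
        for c,L,uv in pts:
            e.append(proj(c,tf(p,[L]))[0]-uv)
        return np.concatenate(e)
    s=least_squares(r,x0); return s.x,s.fun.reshape(-1,2)
if __name__=="__main__":
    for cam in("top","side",None):
        x,e=fit(dr,cam,(.6,.08,0)); print(cam,x[:2],np.degrees(x[2]));print(e.round(1).tolist())
    # stand: unknown far edge xf
    for cam in("top","side",None):
        pts=[p for p in st if cam in(None,p[0]) and p[1][2]!=8]
        def r(p):
            return np.concatenate([proj(c,tf(p,[[p[3]*1000 if L[0] is None else L[0],L[1],L[2]]]))[0]-uv for c,L,uv in pts])
        s=least_squares(r,[.46,-.33,-.17,.04]);print(cam,s.x,np.degrees(s.x[2]),s.fun.round(1).tolist())
E
python3 fit.py
```

```text
top [0.6064 0.0854] -3.6951119299615374
[[0.7, 0.0], [-0.1, -0.4], [0.3, -0.5], [-0.2, -0.4], [-0.9, -1.3], [1.6, 0.4], [0.4, 2.3], [-1.9, -0.1]]
side [0.6129 0.0882] -3.859354200981235
[[0.9, -0.3], [0.4, -0.0], [-0.0, -0.2], [-0.9, 0.2], [1.5, -0.5], [-0.1, -0.7], [-0.9, 0.3], [-0.9, 0.9]]
None [0.6089 0.0862] -3.416869487983015
[[0.3, -1.5], [-0.4, -1.9], [0.1, -1.4], [-0.4, -1.4], [-1.2, -2.1], [1.4, -0.7], [0.5, 1.3], [-2.0, -0.8], [0.2, 0.7], [-0.2, 1.0], [-0.7, 0.7], [-1.6, 1.3], [0.2, 0.5], [-1.6, 0.5], [-2.2, 1.6], [-2.0, 2.1]]
top [ 0.4593 -0.3299 -0.1859  0.04  ] -10.652150941889582 [-0.2, -0.2, -0.0, 0.2, 0.2, 0.0]
side [ 0.4626 -0.3279 -0.2593  0.0404] -14.858119887593855 [0.2, -0.9, -0.2, 0.4, 0.1, 0.4]
None [ 0.461  -0.329  -0.2246  0.0403] -12.868155510571738 [0.2, -1.5, 0.2, -0.2, -0.3, -0.9, -1.0, -0.6, -0.6, 0.5, -0.4, 1.3]
```

Request:
{"method": "play_rows", "body": {"commands": "0.5 30 18 0 -3;0.5 62 38 0 -6;0.5 95 58 0 -9;0.5 128 78 0 -12;0.5 161 98 0 -15;0.5 194 120 0 -18;0.5 227 140 0 -21;0.5 260 162 0 -24;0.5 293 183 0 -25.5;0.5 310 195 0 -25.5", "force": 60}}

```text
time: 0.93
ee_pos: [0.446, -0.3362, 0.2306]
tcp_rot: [-179.9, 0.0, -11.5]
wrist_force: [0.5, -0.4, -0.5]
opening: 0.0428
```

Request:
{"method": "play_rows", "body": {"commands": "0.5 10 6 0 0;0.5 18 10 0 0;0.5 18 10 0 0"}}

```text
time: 1.18
ee_pos: [0.4619, -0.3283, 0.2308]
tcp_rot: [-180.0, 0.0, -11.4]
wrist_force: [0.3, -0.0, -0.1]
opening: 0.0428
```

Run:
```python
from h import *
o=get_obs();print(o['time'],o['ee_pos'],o['tcp_rot'],o['opening'])
t=camera("top");s=camera("side")
a=cv2.resize(t[230:350,380:540,::-1],None,fx=5,fy=5,interpolation=2);b=cv2.resize(s[230:430,220:440,::-1],None,fx=3,fy=3,interpolation=2)
cv2.imwrite("pics/a1.png",a);cv2.imwrite("pics/b1.png",b)
```

```text
1.1833 [ 0.46191902 -0.32832399  0.2308325 ] [-1.79985399e+02  3.20973558e-02 -1.14091366e+01] 0.04280842252271422
```

View pics/a1.png

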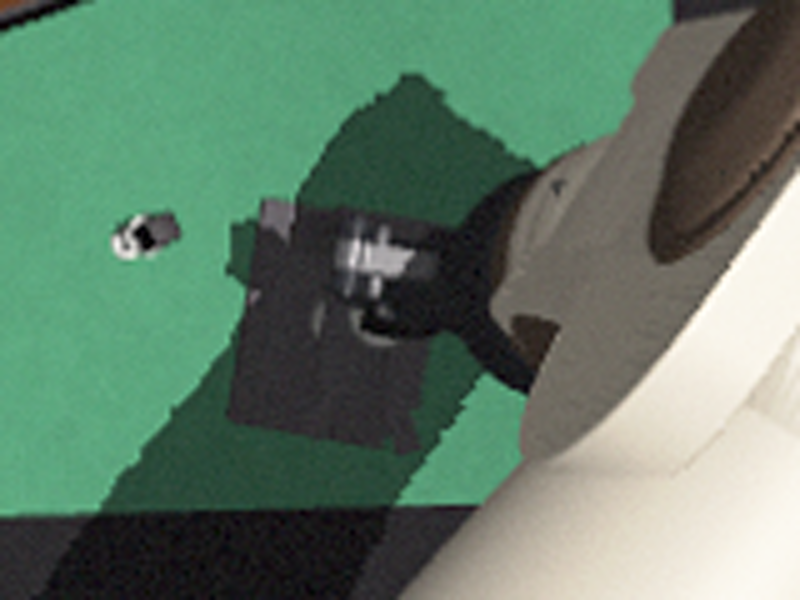

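View pics/b1.png

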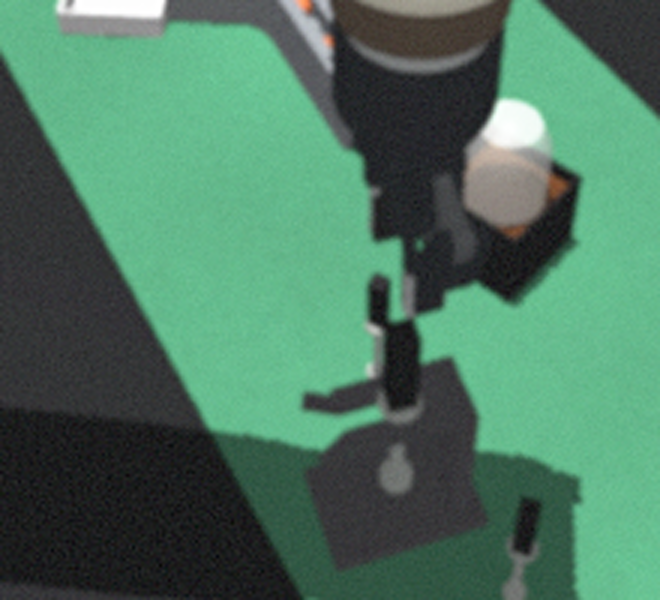

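The gripper is above the handle. The upright pick's top is at (400,325) in the side crop and the jaws straddle it, so I'll descend.

Request:
{"method": "play_rows", "body": {"commands": "0.5 0 0 -20 0;0.5 0 0 -40 0;0.5 0 0 -60 0;0.5 0 0 -78 0;0.5 0 0 -90 0;0.5 0 0 -95 0;0.5 0 0 -95 0"}}

```text
time: 1.87
ee_pos: [0.4603, -0.329, 0.1355]
tcp_rot: [-180.0, 0.1, -11.5]
wrist_force: [0.2, -0.5, 0.6]
opening: 0.0425
```

Run:
```python
from h import *
s=camera("side")
cv2.imwrite("pics/b2.png",cv2.resize(s[300:430,280:420,::-1],None,fx=5,fy=4.5,interpolation=2))
print(get_obs()['wrist_force'],get_obs()['ee_pos'])
```

```text
[ 0.05432913 -0.40430787  1.11405469] [ 0.46081115 -0.32904196  0.13659646]
```

View pics/b2.png

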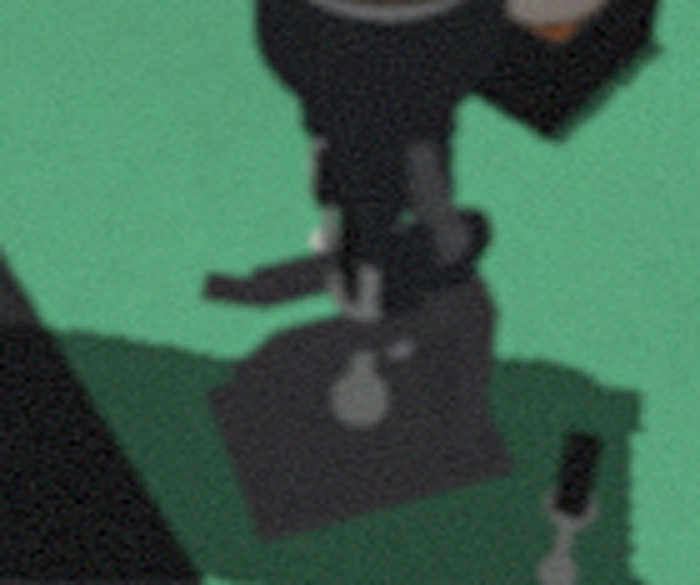

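Request:
{"method": "play_rows", "body": {"commands": "0.1 0 0 0 0;0.1 0 0 0 0;0.1 0 0 0 0;0.1 0 0 0 0;0.1 0 0 0 0;0.1 0 0 0 0", "force": 60}}

```text
time: 2.42
ee_pos: [0.4617, -0.3291, 0.1376]
tcp_rot: [179.9, -0.1, -11.5]
wrist_force: [-1.8, -1.1, 6.3]
opening: 0.0172
```

Run:
```python
from h import *
s=camera("side");t=camera("top")
cv2.imwrite("pics/b3.png",cv2.resize(s[300:430,280:420,::-1],None,fx=5,fy=4.5,interpolation=2))
cv2.imwrite("pics/a3.png",cv2.resize(t[250:340,400:500,::-1],None,fx=6,fy=6,interpolation=2))
print(get_obs()['wrist_force'],get_obs()['ee_pos'],get_obs()['torque'])
```

```text
[-1.64886253 -1.65681111  7.3426679 ] [ 0.46164982 -0.32908165  0.13764753] [-0.25420154  0.4270567   0.02307345]
```

View pics/b3.png

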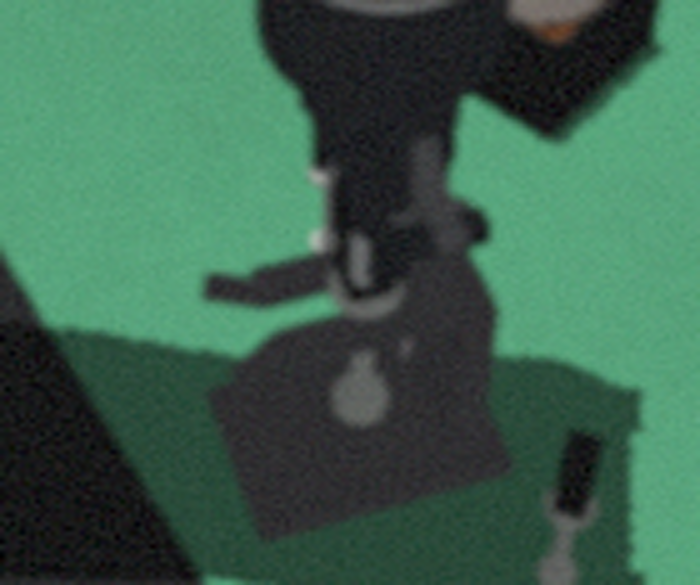

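View pics/a3.png

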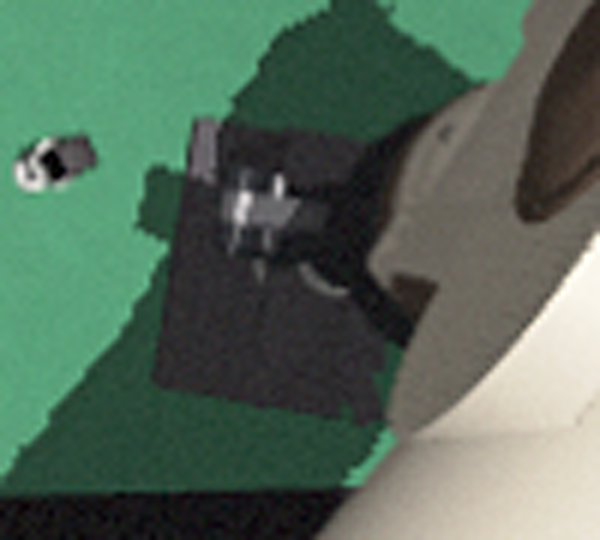

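Request:
{"method": "play_rows", "body": {"commands": "0.1 0 0 2 0;0.1 0 0 3 0;0.1 -5 1 3 0;0.1 -12 2.4 3 0;0.1 -22 4.4 3 0;0.1 -32 6.4 3 0;0.1 -42 8.5 3 0;0.1 -52 10.5 3 0;0.1 -62 12.5 3 0;0.1 -70 14.2 3 0"}}

```text
time: 3.35
ee_pos: [0.39, -0.3141, 0.1394]
tcp_rot: [180.0, -0.0, -11.5]
wrist_force: [-0.4, 1.2, -1.0]
opening: 0.0173
```

Request:
{"method": "play_rows", "body": {"commands": "0.1 -10 2 0 0;0.1 -15 3 0 0;0.1 -15 3 15 0;0.1 -15 3 30 0;0.1 -15 3 45 0;0.1 -15 3 60 0;0.1 -15 3 70 0;0.1 -15 3 70 0;0.1 -15 3 70 0"}}

```text
time: 4.1
ee_pos: [0.3764, -0.3115, 0.2093]
tcp_rot: [180.0, -0.0, -11.5]
wrist_force: [0.2, 0.5, -2.1]
opening: 0.0172
```

Run:
```python
from h import *
s=camera("side");t=camera("top");o=get_obs()
cv2.imwrite("pics/b4.png",cv2.resize(s[260:430,250:430,::-1],None,fx=4,fy=3.5,interpolation=2))
cv2.imwrite("pics/a4.png",cv2.resize(t[250:350,390:510,::-1],None,fx=6,fy=6,interpolation=2))
print(o['wrist_force'],o['ee_pos'],o['opening'])
p=o['ee_pos'];P=[p-[0,0,.1126]]
print(proj("side",P),proj("top",P))
```

```text
[ 0.43536953 -0.63952815 -1.64723477] [ 0.37608837 -0.3112442   0.20828016] 0.01736874080563135
[[303.99387633 382.60549632]] [[446.37133163 334.04195099]]
```

View pics/b4.png

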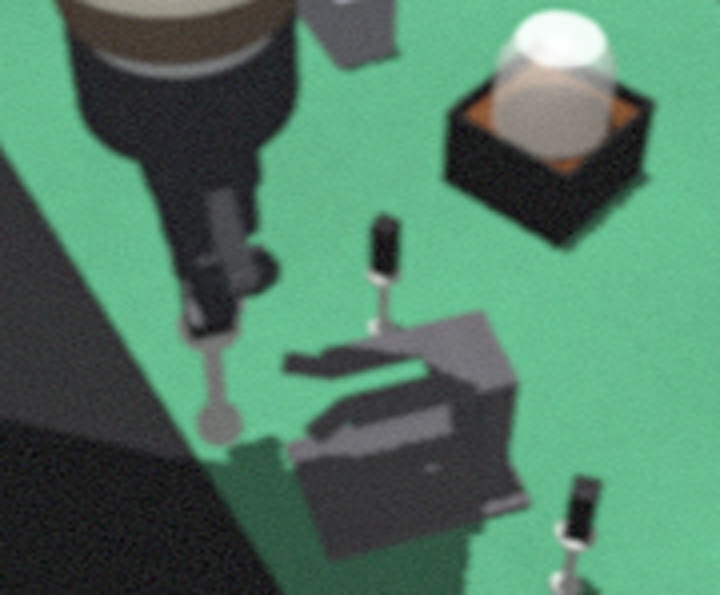

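View pics/a4.png

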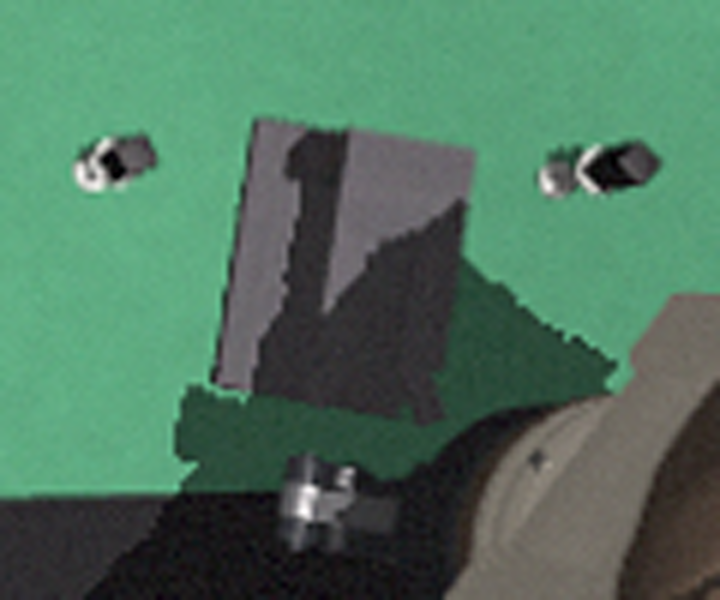

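The pick came out cleanly: its foot is at about (219,422) in the side crop and hangs straight. Next I'll carry it over the entry, staying +y of the stand and the small pick.

Request:
{"method": "play_rows", "body": {"commands": "0.1 4 20 0 0;0.1 8 45 0 0;0.1 14 70 0 0;0.1 20 95 0 0;0.1 24 120 0 0;0.1 40 135 0 0;0.1 60 150 0 0;0.1 80 165 0 0;0.1 100 180 0 0;0.1 120 195 0 0"}}

```text
time: 5.03
ee_pos: [0.4968, -0.1153, 0.2082]
tcp_rot: [-180.0, 0.1, -11.5]
wrist_force: [0.2, -0.6, -0.4]
opening: 0.0174
```

Request:
{"method": "play_rows", "body": {"commands": "0.1 20 15 0 0;0.1 40 30 0 0;0.1 60 46 0 0;0.1 80 62 -3 0;0.1 95 75 -6 0;0.1 104 82 -9 0;0.1 107 84 -12 0;0.1 107 84 -12 0;0.1 107 84 -12 0"}}

```text
time: 5.78
ee_pos: [0.5974, -0.0717, 0.1967]
tcp_rot: [-178.3, 0.1, -7.6]
wrist_force: [-0.8, -0.3, -0.9]
opening: 0.0174
```

Run:
```python
from h import *
s=camera("side");t=camera("top");o=get_obs()
cv2.imwrite("pics/s5.png",s[:,:,::-1]);cv2.imwrite("pics/t5.png",t[:,:,::-1])
cv2.imwrite("pics/b5.png",cv2.resize(s[200:285,230:360,::-1],None,fx=6,fy=6,interpolation=2))
cv2.imwrite("pics/a5.png",cv2.resize(t[205:315,165:325,::-1],None,fx=5,fy=5,interpolation=2))
print(o['wrist_force'],o['ee_pos'],o['opening'])
p=o['ee_pos'];P=[p-[0,0,.1126]]
print(proj("side",P),proj("top",P))
```

```text
[-0.7079611  -0.96748452 -1.00150782] [ 0.59743893 -0.07202155  0.19759642] 0.017009166154557092
[[344.36127105 257.3859921 ]] [[326.18887473 228.60822798]]
```

View pics/b5.png

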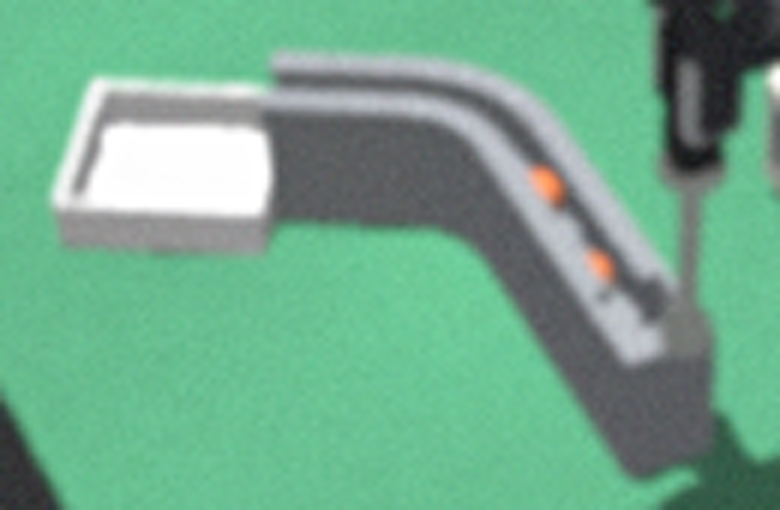

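View pics/a5.png

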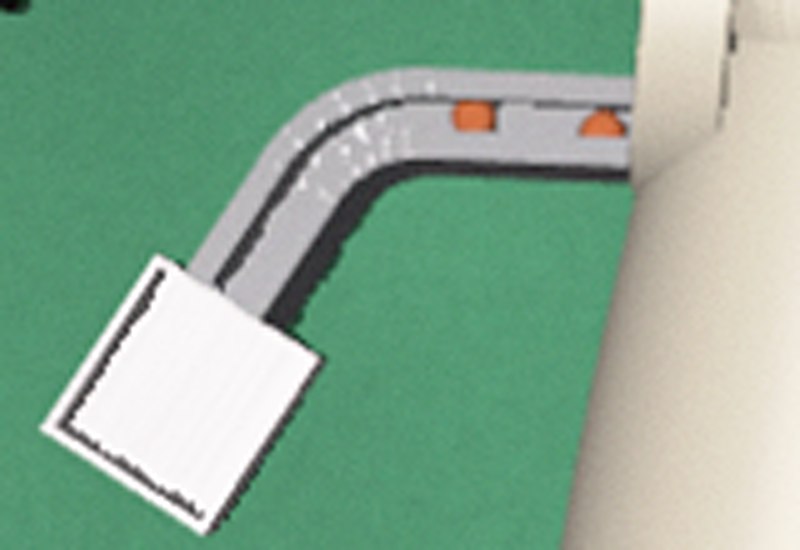

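Run:
```python
from workcell import *
o=get_obs();print(o['q'],o['qd'],o['tcp_rot'],o['ee_pos'],o['time'])
```

```text
[ -7.6809129   11.67182816  13.80178072  92.18119623   1.7042412
 179.94253908] [-0.24251915 -0.37294926  0.10203439 -0.05155037  0.07945118 -0.00389596] [-1.78295708e+02  4.95347486e-02 -7.62347737e+00] [ 0.59743893 -0.07202155  0.19759642] 5.8833
```

Joint 6 is at its 180° limit, so the move stopped short. I'll turn the tool by about +42°, which keeps q6 in range for the whole drain.

Request:
{"method": "play_rows", "body": {"commands": "0.1 0 0 3 5;0.1 0 0 6 11;0.1 0 0 8 17;0.1 0 0 8 23;0.1 0 0 8 29;0.1 0 0 8 35;0.1 0 0 8 42;0.1 0 0 8 42;0.1 0 0 8 42;0.1 0 0 8 42"}}

```text
time: 6.72
ee_pos: [0.5978, -0.072, 0.2057]
tcp_rot: [-178.3, 0.0, 34.2]
wrist_force: [0.9, 0.0, -0.9]
opening: 0.017
```

Run:
```python
from h import *
s=camera("side");o=get_obs()
cv2.imwrite("pics/s6.png",s[:,:,::-1])
cv2.imwrite("pics/b6.png",cv2.resize(s[200:285,270:370,::-1],None,fx=7,fy=7,interpolation=2))
print(o['wrist_force'],o['ee_pos'],o['tcp_rot'],o['q'],o['time'])
p=o['ee_pos'];P=[p-[0,0,.1126],p-[0,0,.1026],p-[0,0,.0276]]
print(proj("side",P))
```

```text
[-0.29106979 -0.35246181 -1.18633749] [ 0.59781988 -0.07197461  0.20558129] [-1.78302447e+02  3.85314602e-02  3.41920812e+01] [ -7.45331488  13.04960421  16.30201071  94.40942827   1.24285154
 138.34262484] 6.7667
[[344.54959921 254.76114911]
 [344.61660278 251.5241405 ]
 [345.14862802 225.77534842]]
```

View pics/b6.png

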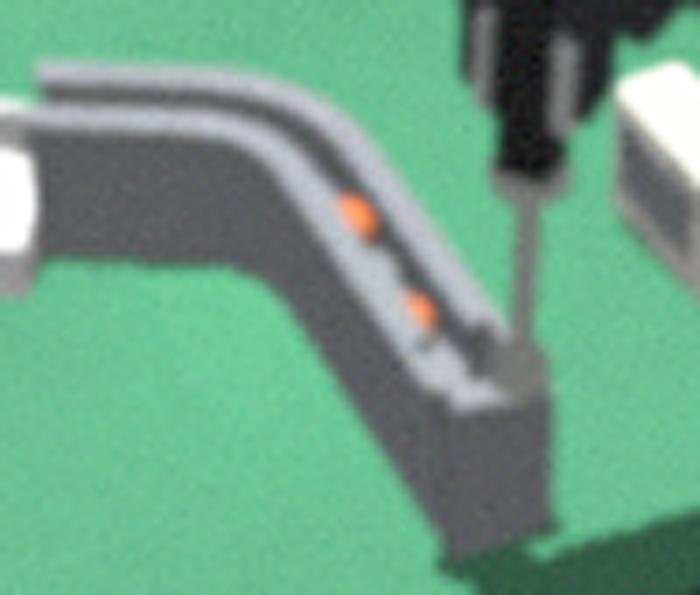

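```bash
cat >> h.py <<'E'
def tip(o,up=0.,L=.1126):
    z=Ro.from_euler('xyz',o['tcp_rot'],degrees=True).as_matrix()[:,2]
    return o['ee_pos']+z*(L-up)
E
python3 - <<'E'
from h import *
o=get_obs()
for up in(0,.005,.05,.082):
    p=tip(o,up);print(p,(proj("side",p)[0]-[270,200]+.5)*7-.5)
E
```

```text
[ 0.59588276 -0.06925807  0.09303073] [515.31069213 383.155935  ]
[ 0.59596877 -0.0693787   0.09802853] [515.93651902 372.00636793]
[ 0.59674293 -0.07046435  0.14300877] [521.7654585  268.12273172]
[ 0.59729345 -0.07123637  0.17499472] [526.13800606 190.15131805]
```

Request:
{"method": "play_rows", "body": {"commands": "0.1 1 6 0 0;0.1 3 14 0 0;0.1 4 22 0 0;0.1 6 30 0 0;0.1 7 36 -3 0;0.1 7 36 -8 0;0.1 7 36 -13 0;0.1 7 36 -16 0;0.1 7 36 -16 0;0.1 7 36 -16 0"}}

```text
time: 7.6
ee_pos: [0.6047, -0.0362, 0.1889]
tcp_rot: [-178.3, 0.1, 34.4]
wrist_force: [-0.2, 0.7, -1.2]
opening: 0.0169
```

Run:
```python
from h import *
s=camera("side");o=get_obs()
cv2.imwrite("pics/s7.png",s[:,:,::-1])
cv2.imwrite("pics/b7.png",cv2.resize(s[210:285,290:370,::-1],None,fx=8,fy=8,interpolation=2))
print(o['wrist_force'],o['ee_pos'],o['tcp_rot'],o['q'],o['time'])
for up in(0,.005,.082):
    p=tip(o,up);print(p,(proj("side",p)[0]-[290,210]+.5)*8-.5)
```

```text
[-0.86552016 -0.11507744 -0.18354565] [ 0.60488201 -0.03614738  0.18930525] [-1.78284377e+02  6.13385015e-02  3.43688517e+01] [ -4.03423666  13.29211654  14.78504279  92.60690163   1.30629169
 141.58513023] 7.65
[ 0.6028795  -0.03343282  0.07675579] [386.54895763 315.39930304]
[ 0.60296842 -0.03355336  0.08175354] [387.10740993 302.96416144]
[ 0.60433781 -0.03540967  0.15871898] [396.19256802 100.57321845]
```

View pics/b7.png

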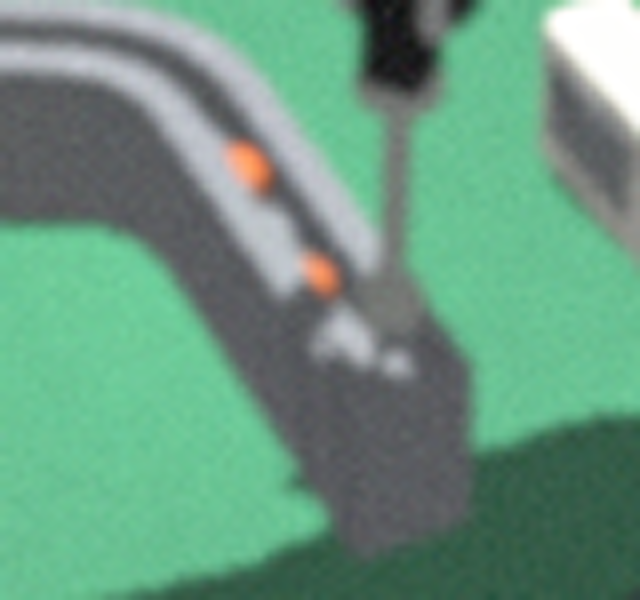

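```bash
cat > ov.py <<'E'
from h import *
import sys
d=np.array([-.866,.5]);n=np.array([.5,.866])
def cl(off,z,y0=-138):
    P=[[off,y,z] for y in np.linspace(y0,0,20)]
    P+=[[-60+(60+off)*np.cos(t),(60+off)*np.sin(t),z] for t in np.linspace(0,np.pi/3,20)]
    P+=[[-30+off*.5-s*.866,52+off*.866+s*.5,z] for s in np.linspace(0,60,10)]
    return P
def draw(img,cam,pose,x,y,w,h,f,name):
    im=cv2.resize(img[y:y+h,x:x+w],None,fx=f,fy=f,interpolation=2)
    L=[(cl(18,66,-142),(0,0,255)),(cl(-18,66,-142),(0,0,255)),(cl(7,66,-102),(255,0,0)),(cl(-7,66,-102),(255,0,0)),
       ([[-18,-142,66],[18,-142,66],[18,-142,0],[-18,-142,0],[-18,-142,66]],(0,0,255)),
       ([[-14,-138,66],[14,-138,66],[14,-102,66],[-14,-102,66],[-14,-138,66]],(0,255,255))]
    for P,c in L:
        q=((proj(cam,tf(pose,P))-[x,y]+.5)*f-.5)
        cv2.polylines(im,[np.round(q*16).astype(np.int32)],False,c,1,cv2.LINE_AA,4)
    cv2.imwrite(name,im)
if __name__=="__main__":
    s=cv2.imread("pics/side0.png");t=cv2.imread("pics/top0.png")
    pa=[.6125,.0875,np.radians(-3.8)];pb=[.6105,.0868,np.radians(-3.75)]
    draw(s,"side",pa,265,200,95,85,8,"pics/o1.png")
    draw(s,"side",pb,265,200,95,85,8,"pics/o2.png")
    draw(t,"top",pb,190,205,135,70,5,"pics/o3.png")
E
python3 ov.py
```

```text
(no output)
```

View pics/o1.png

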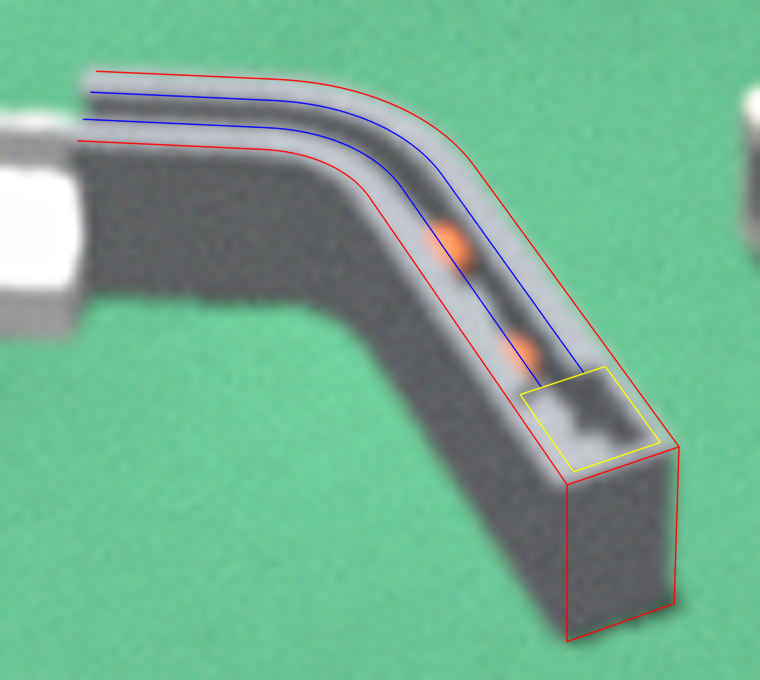

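View pics/o2.png

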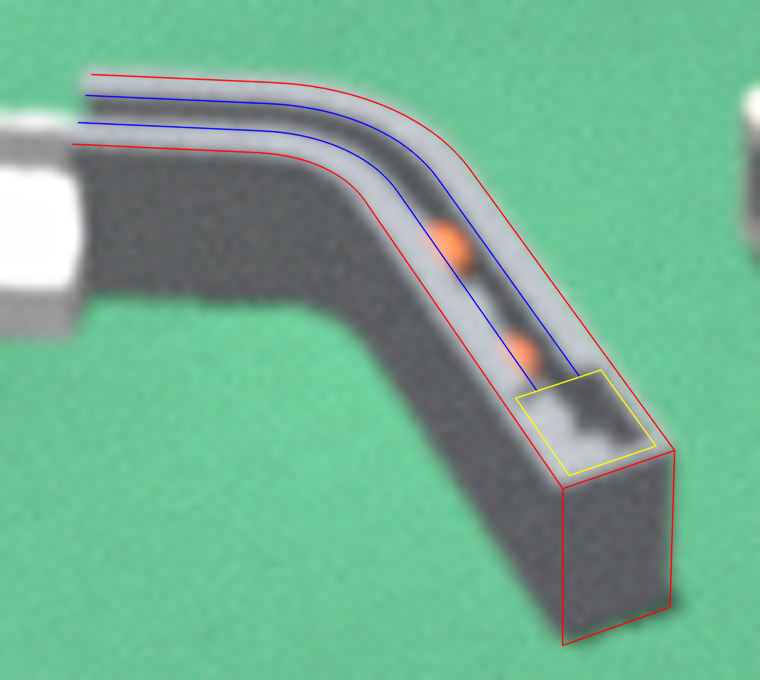

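View pics/o3.png

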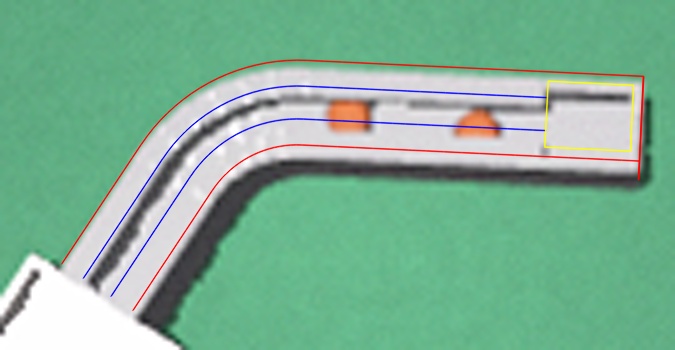

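The overlay with pose (0.610, 0.0865, −3.75°) fits the drain in the side view. The foot at crop (388,300) is within 0.4 px of my prediction, which puts it over the entry, so I'll go down slowly.

Request:
{"method": "play_rows", "body": {"commands": "0.1 0 0 -4 0;0.1 -0.5 0 -8 0;0.1 -0.5 0 -12 0;0.1 -0.5 0 -16 0;0.1 -0.5 0 -20 0;0.1 -0.5 0 -23 0;0.1 -0.5 0 -26 0;0.1 -0.5 0 -26 0"}}

```text
time: 8.32
ee_pos: [0.6042, -0.0358, 0.1625]
tcp_rot: [-178.3, 0.1, 34.4]
wrist_force: [-1.0, -0.5, -1.2]
opening: 0.0169
```

```bash
cat > look.py <<'E'
from h import *
import sys
o=get_obs();print(o['time'],o['wrist_force'].round(1),o['torque'].round(2),o['ee_pos'].round(4),o['tcp_rot'].round(2),round(o['opening'],4))
t=tip(o);D=np.array([.610,.0865]);a=np.radians(-3.75)
r=t[:2]-D;c,s=np.cos(a),np.sin(a)
print("tip",t.round(4),"in drain mm",(1000*np.array([c*r[0]+s*r[1],-s*r[0]+c*r[1]])).round(1))
if len(sys.argv)>1:
    x,y,w,h,f=map(int,sys.argv[2:7]);cam=sys.argv[7] if len(sys.argv)>7 else "side"
    im=camera(cam)[:,:,::-1];cv2.imwrite(f"pics/{sys.argv[1]}.png",cv2.resize(im[y:y+h,x:x+w],None,fx=f,fy=f,interpolation=2))
    for up in (0,.005,.082): print((proj(cam,tip(o,up))[0]-[x,y]+.5)*f-.5)
E
python3 look.py b8 270 200 100 85 7
```

```text
8.3167 [-1.  -0.5 -1.2] [-0.03 -0.   -0.03] [ 0.6042 -0.0358  0.1625] [-1.7825e+02  1.0000e-01  3.4400e+01] 0.0169
tip [ 0.6021 -0.0331  0.0499] in drain mm [  -0.  -119.8]
[475.29833645 403.92191872]
[475.78161041 393.41190378]
[483.63659831 222.51355545]
```

View pics/b8.png

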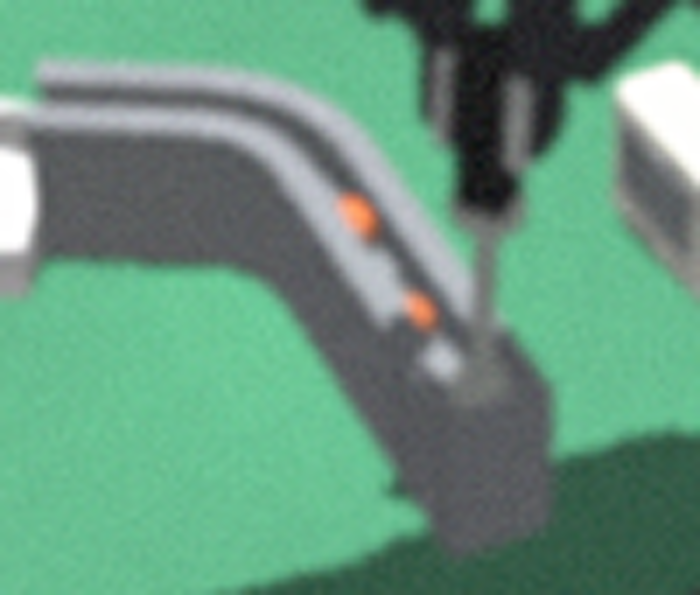

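Request:
{"method": "play_rows", "body": {"commands": "0.1 0 0 -3 0;0.1 0 0 -6 0;0.1 0 0 -7 0;0.1 0 0 -7 0"}}

```text
time: 8.7
ee_pos: [0.6043, -0.0358, 0.1559]
tcp_rot: [-178.3, 0.1, 34.4]
wrist_force: [0.5, -0.7, -0.8]
opening: 0.0172
```

```bash
python3 look.py
cat > path.py <<'E'
import numpy as np,sys
def pt(s): # s from entry
    y=-120+s
    if y<=0: return np.array([0,y])
    t=y/60
    if t<=np.pi/3: return np.array([-60+60*np.cos(t),60*np.sin(t)])
    e=y-20*np.pi
    return np.array([-30,51.96])+e*np.array([-.866,.5])
a=np.radians(-3.75);R=np.array([[np.cos(a),-np.sin(a)],[np.sin(a),np.cos(a)]])
if __name__=="__main__":
    for k in range(10):
        s0=33*k
        print(s0,"; ".join("%.1f %.1f"%tuple(R@(pt(s0+3.3*(i+1))-pt(s0))) for i in range(10)))
E
python3 path.py
```

```text
8.7 [ 0.5 -0.7 -0.8] [-0.03 -0.06 -0.02] [ 0.6043 -0.0358  0.1559] [-1.7827e+02  8.0000e-02  3.4400e+01] 0.0172
tip [ 0.6023 -0.0331  0.0433] in drain mm [ 1.000e-01 -1.198e+02]
0 0.2 3.3; 0.4 6.6; 0.6 9.9; 0.9 13.2; 1.1 16.5; 1.3 19.8; 1.5 23.1; 1.7 26.3; 1.9 29.6; 2.2 32.9
33 0.2 3.3; 0.4 6.6; 0.6 9.9; 0.9 13.2; 1.1 16.5; 1.3 19.8; 1.5 23.1; 1.7 26.3; 1.9 29.6; 2.2 32.9
66 0.2 3.3; 0.4 6.6; 0.6 9.9; 0.9 13.2; 1.1 16.5; 1.3 19.8; 1.5 23.1; 1.7 26.3; 1.9 29.6; 2.2 32.9
99 0.2 3.3; 0.4 6.6; 0.6 9.9; 0.9 13.2; 1.1 16.5; 1.3 19.8; 1.5 23.1; 1.5 26.4; 1.3 29.6; 1.0 32.9
132 -0.5 3.3; -1.2 6.5; -2.1 9.7; -3.2 12.8; -4.4 15.8; -5.8 18.8; -7.4 21.7; -9.1 24.6; -11.0 27.3; -13.0 29.9
165 -2.2 2.5; -4.4 4.9; -6.9 7.1; -9.4 9.2; -12.0 11.2; -14.8 13.0; -17.5 14.9; -20.3 16.7; -23.0 18.5; -25.8 20.4
198 -2.7 1.8; -5.5 3.7; -8.2 5.5; -11.0 7.3; -13.7 9.2; -16.5 11.0; -19.2 12.8; -22.0 14.7; -24.7 16.5; -27.4 18.3
231 -2.7 1.8; -5.5 3.7; -8.2 5.5; -11.0 7.3; -13.7 9.2; -16.5 11.0; -19.2 12.8; -22.0 14.7; -24.7 16.5; -27.4 18.3
264 -2.7 1.8; -5.5 3.7; -8.2 5.5; -11.0 7.3; -13.7 9.2; -16.5 11.0; -19.2 12.8; -22.0 14.7; -24.7 16.5; -27.4 18.3
297 -2.7 1.8; -5.5 3.7; -8.2 5.5; -11.0 7.3; -13.7 9.2; -16.5 11.0; -19.2 12.8; -22.0 14.7; -24.7 16.5; -27.4 18.3
```

Request:
{"method": "play_rows", "body": {"commands": "0.1 0.1 1.5 0 0;0.1 0.3 4.5 0 0;0.1 0.5 8 0 0;0.1 0.7 11 0 0;0.1 0.9 14.5 0 0;0.1 1.2 18 0 0;0.1 1.4 21 0 0;0.1 1.6 24.5 0 0;0.1 1.8 27.5 0 0;0.1 2 31 0 0"}}

```text
time: 9.53
ee_pos: [0.6065, -0.0045, 0.1563]
tcp_rot: [-178.3, 0.1, 34.4]
wrist_force: [-0.2, 0.4, -0.9]
opening: 0.0171
```

```bash
python3 look.py b9 270 200 100 85 7
```

```text
9.5333 [-0.2  0.4 -0.9] [-0.01 -0.01 -0.04] [ 0.6065 -0.0045  0.1563] [-1.7829e+02  6.0000e-02  3.4400e+01] 0.0171
tip [ 0.6045 -0.0018  0.0437] in drain mm [  0.3 -88.5]
[436.11619625 359.25491496]
[436.4506542  348.85319391]
[441.88082743 179.9390389 ]
```

View pics/b9.png

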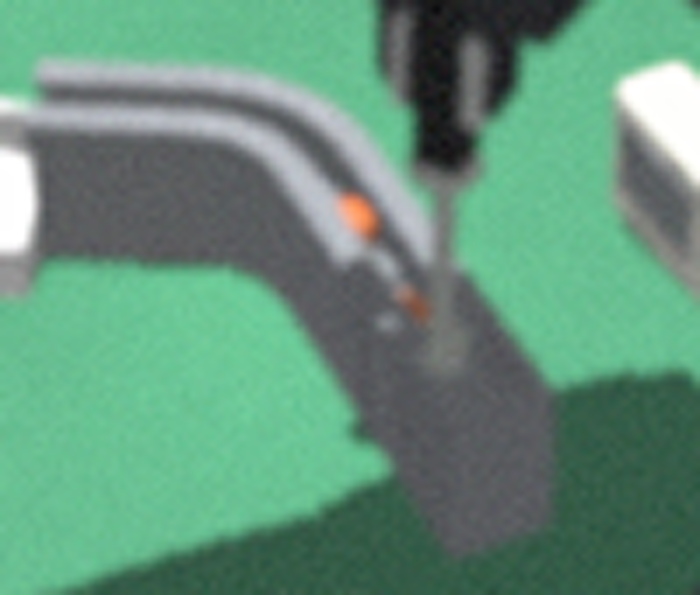

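Request:
{"method": "play_rows", "body": {"commands": "0.1 0 3.3 0 0;0.1 0.2 6.6 0 0;0.1 0.4 10 0 0;0.1 0.6 13.3 0 0;0.1 0.8 16.5 0 0;0.1 1 20 0 0;0.1 1.2 23 0 0;0.1 1.4 26.5 0 0;0.1 1.6 29.8 0 0;0.1 1.8 33 0 0"}}

```text
time: 10.42
ee_pos: [0.6083, 0.0285, 0.1563]
tcp_rot: [-178.3, 0.1, 34.4]
wrist_force: [-0.1, 0.5, -1.5]
opening: 0.0174
```

```bash
python3 look.py
```

```text
10.4167 [-0.1  0.5 -1.5] [-0.02  0.02 -0.01] [0.6083 0.0285 0.1563] [-1.7829e+02  6.0000e-02  3.4400e+01] 0.0174
tip [0.6063 0.0312 0.0437] in drain mm [ -0.1 -55.4]
```

Request:
{"method": "play_rows", "body": {"commands": "0.1 0.2 3.3 0 0;0.1 0.4 6.6 0 0;0.1 0.6 10 0 0;0.1 0.8 13.3 0 0;0.1 1 16.5 0 0;0.1 1.2 20 0 0;0.1 1.4 23 0 0;0.1 1.7 26.5 0 0;0.1 1.9 29.8 0 0;0.1 2.1 33 0 0"}}

```text
time: 11.25
ee_pos: [0.6104, 0.0615, 0.1563]
tcp_rot: [-178.3, 0.1, 34.4]
wrist_force: [-0.0, -0.4, -1.4]
opening: 0.0174
```

```bash
python3 look.py b10 250 190 100 85 7
```

```text
11.25 [-0.  -0.4 -1.4] [-0.1  -0.07  0.02] [0.6104 0.0615 0.1563] [-1.7829e+02  5.0000e-02  3.4400e+01] 0.0174
tip [0.6084 0.0642 0.0437] in drain mm [ -0.1 -22.3]
[495.58921011 315.36092317]
[495.66629801 305.02364862]
[496.91833694 137.53041236]
```

View pics/b10.png

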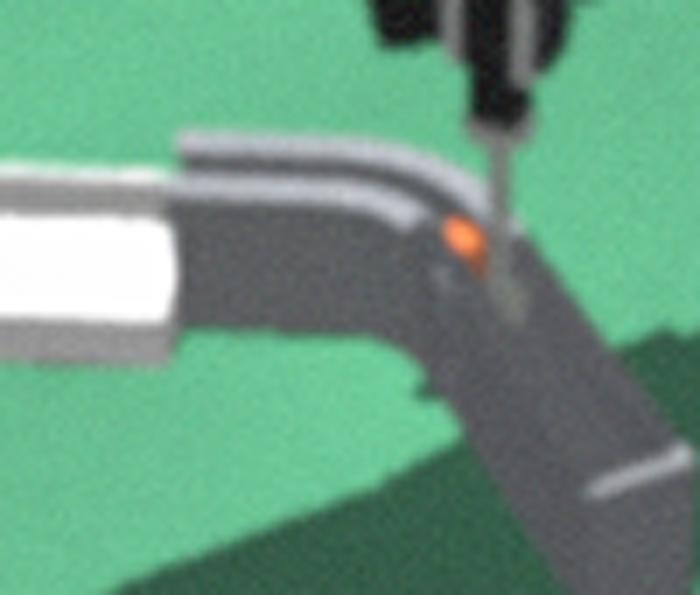

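Both pebbles are moving ahead of the foot (pebble at (463,237), foot at (510,300)) with no side force. Now the bend.

Request:
{"method": "play_rows", "body": {"commands": "0.1 0.2 3.3 0 0;0.1 0.4 6.6 0 0;0.1 0.6 10 0 0;0.1 0.8 13.3 0 0;0.1 1.1 16.5 0 0;0.1 1.3 20 0 0;0.1 1.5 23 0 0;0.1 1.5 26.5 0 0;0.1 1.3 29.8 0 0;0.1 1 33 0 0"}}

```text
time: 12.13
ee_pos: [0.6114, 0.0945, 0.1562]
tcp_rot: [-178.3, 0.1, 34.4]
wrist_force: [-0.3, -0.5, -0.2]
opening: 0.0176
```

```bash
python3 look.py
python3 - <<'E'
from path import *
for s0 in (130.7,163.7):
  print("; ".join("%.1f %.1f"%tuple(R@(pt(s0+3.3*(i+1))-pt(s0))) for i in range(10)),pt(s0))
E
```

```text
12.1333 [-0.3 -0.5 -0.2] [-0.08 -0.14  0.02] [0.6114 0.0945 0.1562] [-1.7828e+02  6.0000e-02  3.4390e+01] 0.0176
tip [0.6094 0.0972 0.0437] in drain mm [-1.3 10.7]
-0.5 3.3; -1.1 6.5; -1.9 9.7; -2.9 12.8; -4.1 15.9; -5.4 19.0; -6.9 21.9; -8.6 24.7; -10.4 27.5; -12.3 30.2 [-0.95155747 10.64337516]
-2.1 2.5; -4.3 5.0; -6.7 7.3; -9.2 9.4; -11.8 11.5; -14.5 13.3; -17.3 15.2; -20.0 17.0; -22.7 18.8; -25.5 20.7 [-15.22291102  39.93760512]
```

Request:
{"method": "play_rows", "body": {"commands": "0.1 -0.4 3.3 0 0;0.1 -1 6.5 0 0;0.1 -1.7 9.7 0 0;0.1 -2.6 12.8 0 0;0.1 -3.8 15.9 0 0;0.1 -5.1 19 0 0;0.1 -6.6 21.9 0 0;0.1 -8.3 24.7 0 0;0.1 -10.1 27.5 0 0;0.1 -12 30.2 0 0"}}

```text
time: 12.97
ee_pos: [0.5992, 0.1246, 0.1563]
tcp_rot: [-178.3, 0.1, 34.4]
wrist_force: [0.8, 0.8, -0.4]
opening: 0.0175
```

```bash
python3 look.py b11 230 190 100 85 7
```

```text
12.9667 [ 0.8  0.8 -0.4] [-0.07 -0.09 -0.03] [0.5992 0.1246 0.1563] [-1.7829e+02  6.0000e-02  3.4390e+01] 0.0175
tip [0.5972 0.1274 0.0437] in drain mm [-15.5  39.9]
[528.38915979 227.34047261]
[528.15012173 217.07508757]
[524.29172651  51.03577727]
```

View pics/b11.png

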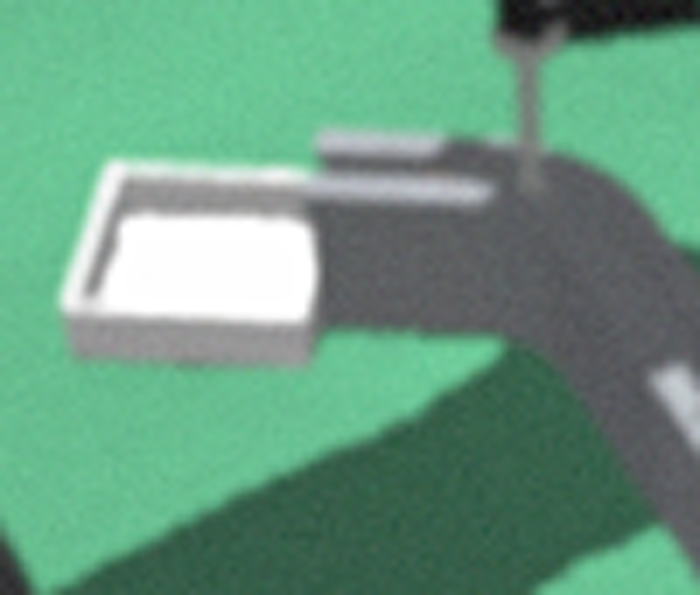

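Request:
{"method": "play_rows", "body": {"commands": "0.1 -2 2.5 0 0;0.1 -4.2 5 0 0;0.1 -6.5 7.3 0 0;0.1 -9 9.4 0 0;0.1 -11.6 11.5 0 0;0.1 -14.3 13.3 0 0;0.1 -17 15.2 0 0;0.1 -19.8 17 0 0;0.1 -22.5 18.8 0 0;0.1 -25.3 20.7 0 0"}}

```text
time: 13.85
ee_pos: [0.5738, 0.1452, 0.1563]
tcp_rot: [-178.3, 0.1, 34.4]
wrist_force: [-1.2, 0.5, -0.1]
opening: 0.0173
```

```bash
python3 look.py b12 230 190 100 85 7
```

```text
13.85 [-1.2  0.5 -0.1] [-0.   -0.07  0.02] [0.5738 0.1452 0.1563] [-1.7829e+02  5.0000e-02  3.4400e+01] 0.0173
tip [0.5718 0.148  0.0438] in drain mm [-42.1  58.8]
[442.66902126 218.06815382]
[442.17943252 207.81511409]
[434.27400386  42.00865214]
```

View pics/b12.png

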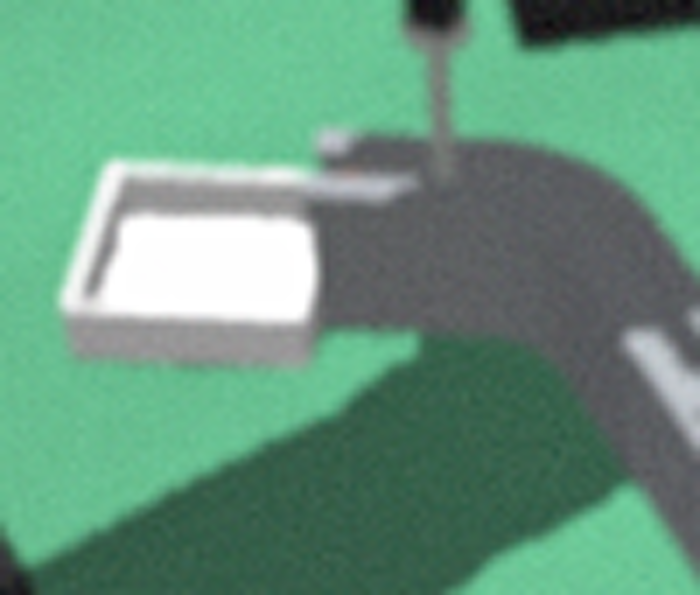

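Request:
{"method": "play_rows", "body": {"commands": "0.1 -2.7 1.8 0 0;0.1 -5.5 3.7 0 0;0.1 -8.2 5.5 0 0;0.1 -11 7.3 0 0;0.1 -13.7 9.2 0 0;0.1 -16.5 11 0 0;0.1 -19.2 12.8 0 0;0.1 -22 14.7 0 0;0.1 -24.7 16.5 0 0;0.1 -27.4 18.3 0 0"}}

```text
time: 14.73
ee_pos: [0.5464, 0.1635, 0.1563]
tcp_rot: [-178.3, 0.1, 34.4]
wrist_force: [0.8, -0.1, -0.5]
opening: 0.0173
```

Request:
{"method": "play_rows", "body": {"commands": "0.1 -2.7 1.8 0 0;0.1 -5.5 3.7 0 0;0.1 -8.2 5.5 0 0;0.1 -11 7.3 0 0;0.1 -13.7 9.2 0 0;0.1 -16.5 11 0 0;0.1 -19.2 12.8 0 0;0.1 -22 14.7 0 0;0.1 -24.7 16.5 0 0;0.1 -24.7 16.5 0 0"}}

```text
time: 15.57
ee_pos: [0.5215, 0.1802, 0.1564]
tcp_rot: [-178.3, 0.1, 34.4]
wrist_force: [-0.6, 0.0, -1.1]
opening: 0.0169
```

```bash
python3 look.py b13 230 190 100 85 7; python3 look.py a13 165 215 110 100 6 top
```

```text
15.5667 [-0.6  0.  -1.1] [-0.03 -0.06 -0.  ] [0.5215 0.1802 0.1564] [-1.7828e+02  5.0000e-02  3.4420e+01] 0.0169
tip [0.5195 0.1829 0.0439] in drain mm [-96.6  90.3]
[275.98743481 210.12993145]
[275.01604287 199.89256086]
[259.33002562  34.37202492]
15.6167 [-0.5  0.9 -1.2] [ 0.02 -0.    0.  ] [0.5218 0.18   0.1564] [-1.7829e+02  5.0000e-02  3.4420e+01] 0.0173
tip [0.5198 0.1828 0.0438] in drain mm [-96.3  90.2]
[252.39918518 330.03793942]
[250.21222609 328.78423447]
[214.22381138 308.14544256]
```

View pics/b13.png

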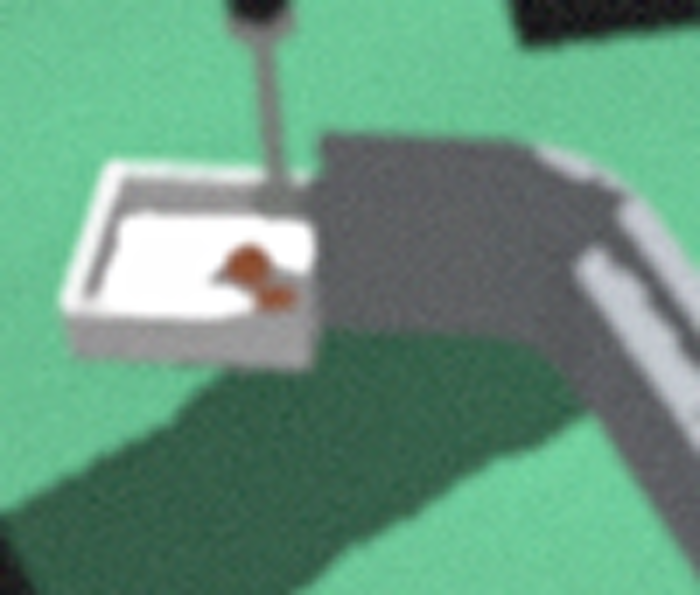

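View pics/a13.png

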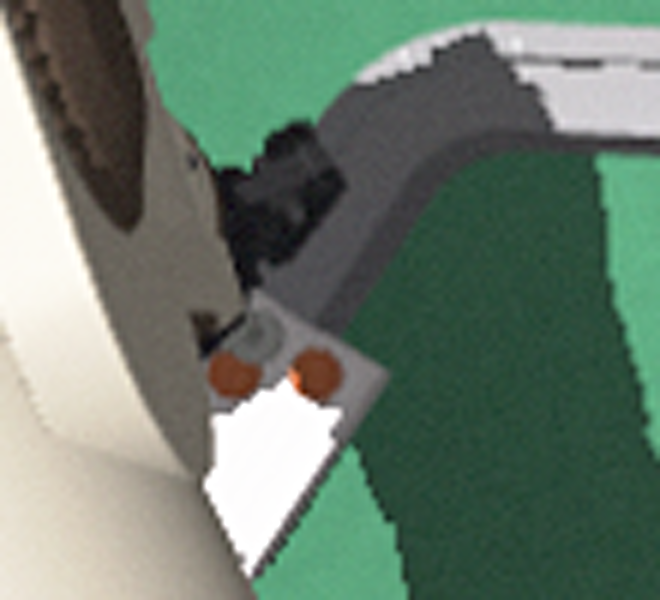

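Run:
```python
from h import *
a=np.radians(-3.75);c,s=np.cos(a),np.sin(a);D=np.array([.610,.0865]);R=np.array([[c,-s],[s,c]])
tc=D+R@(np.array([-82,82])+45*np.array([-.866,.5]))/1000
# tray centre directly from top image corners of rim
q=[unproj("top",np.array([165+(u+.5)/5-.5,205+(v+.5)/5-.5]),.026) for u,v in((158,253),(322,360),(207,535),(42,430))]
tc2=np.mean(q,0);print(tc,tc2)
for u,v in((235,375),(318,373)):
    p=unproj("top",np.array([165+(u+.5)/6-.5,215+(v+.5)/6-.5]),.011);print("top",p,np.linalg.norm(p-tc2))
for u,v in((248,265),(276,297)):
    p=unproj("side",np.array([230+(u+.5)/7-.5,190+(v+.5)/7-.5]),.011);print("side",p,np.linalg.norm(p-tc))
```

```text
[0.49612363 0.19868807] [0.49145534 0.19811534]
top [0.5059525  0.19497742] 0.014832876412519121
top [0.5061888  0.16472541] 0.03649605649361381
side [0.51010291 0.19616861] 0.014204499768275201
side [0.51200733 0.17367884] 0.0296269041645203
```

Both pebbles lie in the tray, 15 mm and about 30–37 mm from its centre. Next I'll lift the pick clear and carry it back, turning only once q1 is negative enough.

Request:
{"method": "play_rows", "body": {"commands": "0.1 -3 2 0 0;0.1 -3 2 8 0;0.1 -3 2 22 0;0.1 -3 2 37 0;0.1 -3 2 50 0;0.1 -10 -15 58 0;0.1 -20 -45 60 0;0.1 -30 -75 60 0;0.1 -40 -107 60 0;0.1 -50 -140 60 0"}}

```text
time: 16.5
ee_pos: [0.4714, 0.0389, 0.217]
tcp_rot: [-178.3, 0.0, 34.4]
wrist_force: [1.1, 0.0, 0.6]
opening: 0.0173
```

Request:
{"method": "play_rows", "body": {"commands": "0.1 -10 -33 0 0;0.1 -21 -66 0 0;0.1 -31 -99 0 0;0.1 -41 -132 0 0;0.1 -51 -165 0 0;0.1 -60 -195 0 0;0.1 -66 -220 0 -6;0.1 -70 -235 0 -12;0.1 -72 -245 0 -18;0.1 -72 -250 0 -25"}}

```text
time: 17.33
ee_pos: [0.3995, -0.2116, 0.217]
tcp_rot: [-178.3, 0.0, 9.0]
wrist_force: [0.5, 0.5, -0.9]
opening: 0.0172
```

Request:
{"method": "play_rows", "body": {"commands": "0.1 -3 -10 0 -7;0.1 -6 -20 0 -14;0.1 -10 -35 0 -20.9;0.1 -14 -55 0 -20.9;0.1 -18 -75 0 -20.9;0.1 -20 -85 0 -20.9;0.1 -20 -90 0 -20.9;0.1 -20 -90 0 -20.9"}}

```text
time: 18.0
ee_pos: [0.3799, -0.3007, 0.2164]
tcp_rot: [-178.3, 0.1, -11.6]
wrist_force: [0.9, -0.6, -0.6]
opening: 0.0172
```

```bash
python3 look.py b14 250 260 170 160 4
```

```text
18.0 [ 0.9 -0.6 -0.6] [ 0.01 -0.02 -0.03] [ 0.3799 -0.3007  0.2164] [-1.7828e+02  5.0000e-02 -1.1570e+01] 0.0172
tip [ 0.3805 -0.2974  0.1039] in drain mm [-203.9 -398.1]
[211.30581127 452.00212292]
[210.83915516 446.00245522]
[203.08204801 346.16845508]
```

View pics/b14.png

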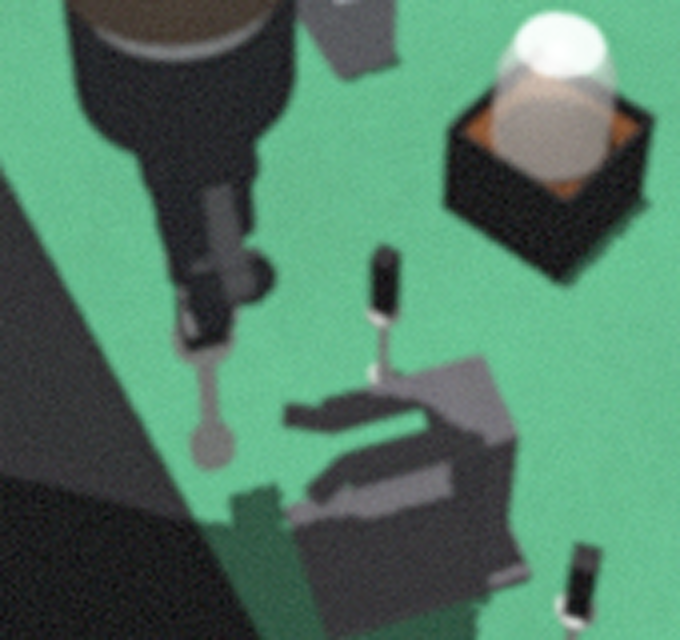

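Request:
{"method": "play_rows", "body": {"commands": "0.1 -4 -5 0 0;0.1 -8 -11 0 0;0.1 -8 -11 -15 0;0.1 -8 -11 -30 0;0.1 -8 -11 -45 0;0.1 -8 -11 -60 0;0.1 -8 -11 -70 0;0.1 -8 -11 -75.5 0;0.1 -8 -11 -75.5 0;0.1 -8 -11 -75.5 0"}}

```text
time: 18.88
ee_pos: [0.372, -0.3112, 0.1413]
tcp_rot: [-178.3, 0.0, -11.5]
wrist_force: [0.3, -0.4, -0.3]
opening: 0.0171
```

```bash
python3 look.py b15 270 310 130 115 6
```

```text
18.8833 [ 0.3 -0.4 -0.3] [-0.07  0.02 -0.03] [ 0.372  -0.3112  0.1413] [-1.783e+02  4.000e-02 -1.150e+01] 0.0171
tip [ 0.3726 -0.3079  0.0287] in drain mm [-211.1 -409.1]
[201.37362983 550.54653831]
[200.72227104 542.75597796]
[189.93618598 413.63424494]
```

View pics/b15.png

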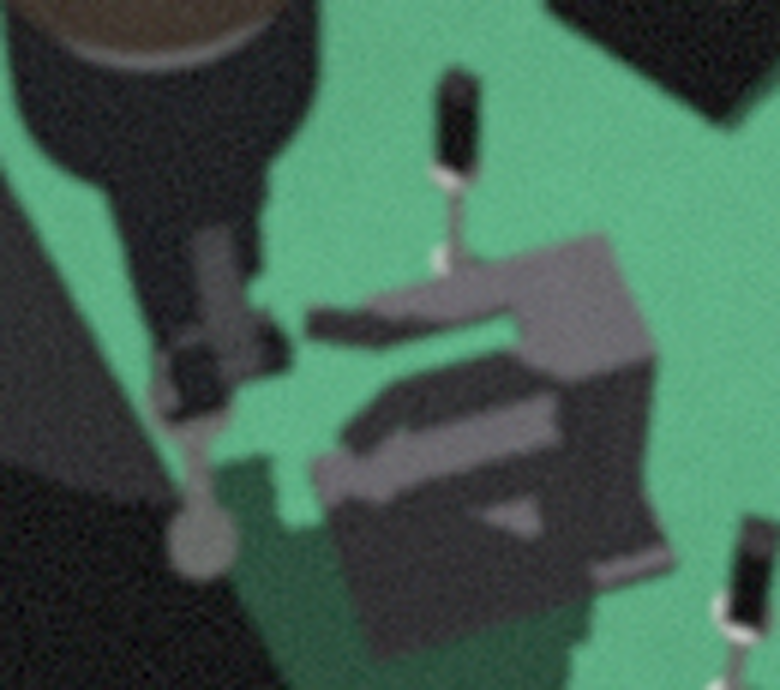

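Request:
{"method": "play_rows", "body": {"commands": "0.1 5 -1.5 0 0;0.1 12 -3 0 0;0.1 20 -4.7 0 0;0.1 28 -6.3 0 0;0.1 36 -7.9 0 0;0.1 43 -9.3 0 0;0.1 50 -10.7 0 0;0.1 57 -12.2 0 0;0.1 63 -13.4 0 0;0.1 63 -13.4 0 0"}}

```text
time: 19.77
ee_pos: [0.436, -0.3247, 0.1405]
tcp_rot: [-178.3, 0.1, -11.5]
wrist_force: [-0.3, 0.5, -0.8]
opening: 0.0174
```

```bash
python3 look.py b16 270 310 130 115 6
```

```text
19.7667 [-0.3  0.5 -0.8] [-0.02  0.07 -0.02] [ 0.436  -0.3247  0.1405] [-1.7828e+02  6.0000e-02 -1.1480e+01] 0.0174
tip [ 0.4366 -0.3213  0.028 ] in drain mm [-146.4 -418.3]
[406.86833791 492.35204452]
[407.10673573 484.44930312]
[411.04945567 353.64387674]
```

View pics/b16.png

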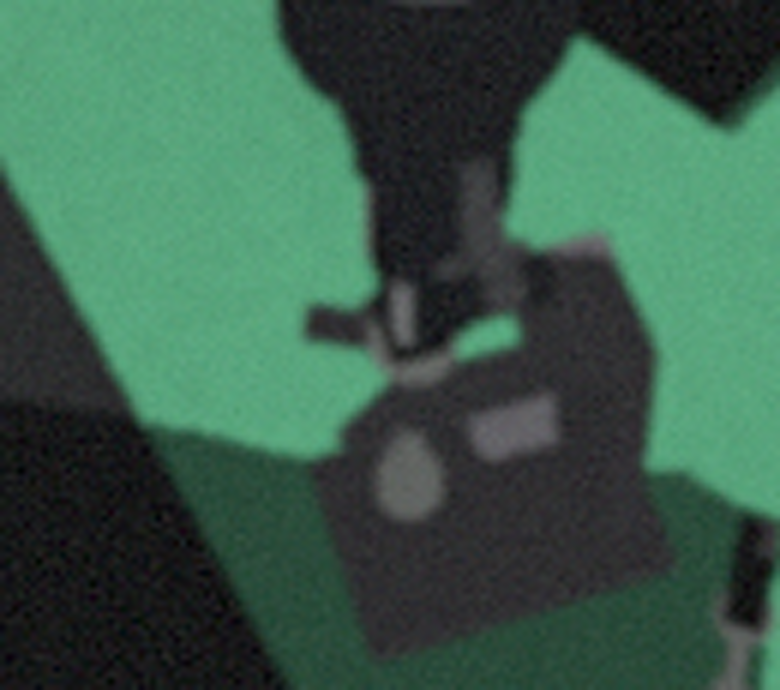

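Request:
{"method": "play_rows", "body": {"commands": "0.1 5 -1 0 0;0.1 10 -2 0 0;0.1 15 -3 0 0;0.1 20 -4.1 0 0;0.1 24 -4.9 0 0;0.1 26 -5.3 0 0;0.1 26 -5.3 0 0;0.1 26 -5.3 -1.5 0;0.1 26 -5.3 -2.5 0;0.1 26 -5.3 -2.5 0"}}

```text
time: 20.65
ee_pos: [0.4607, -0.3298, 0.138]
tcp_rot: [-178.3, 0.1, -11.5]
wrist_force: [0.5, -0.0, -1.4]
opening: 0.0171
```

```bash
python3 look.py b17 270 310 130 115 6
```

```text
20.65 [ 0.5 -0.  -1.4] [-0.07  0.01  0.02] [ 0.4607 -0.3298  0.138 ] [-1.7828e+02  7.0000e-02 -1.1510e+01] 0.0171
tip [ 0.4613 -0.3264  0.0255] in drain mm [-121.4 -421.8]
[483.98696765 473.70239307]
[484.55252236 465.78697443]
[493.89941165 334.85796426]
```

View pics/b17.png

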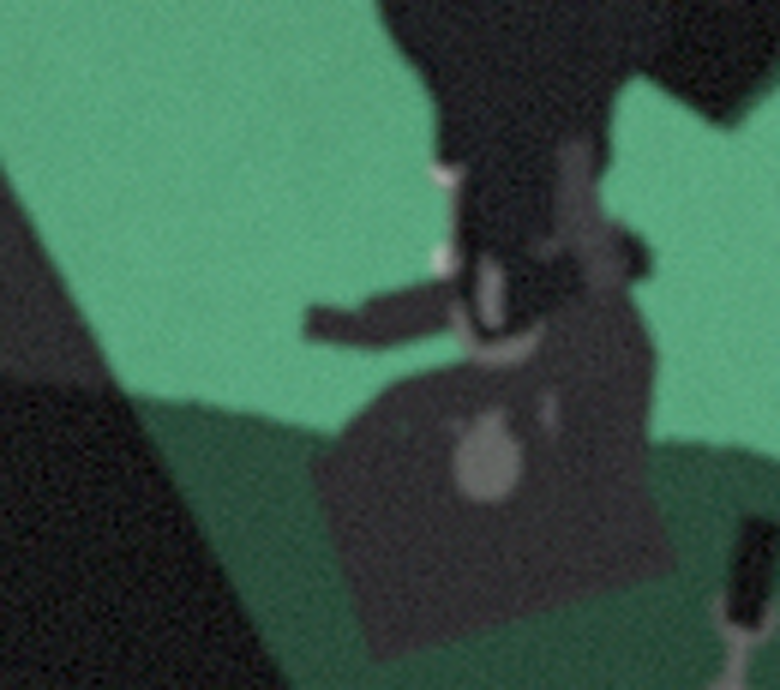

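Request:
{"method": "play_rows", "body": {"commands": "0.1 1 -0.2 0 0;0.1 1 -0.2 -0.5 0;0.1 1 -0.2 -0.5 0;0.25 1 -0.2 -0.5 0;0.35 1 -0.2 -0.5 0;0.45 1 -0.2 -0.5 0;0.5 1 -0.2 -0.5 0;0.5 1 -0.2 -0.5 0;0.5 1 -0.2 -0.5 0"}}

```text
time: 21.45
ee_pos: [0.462, -0.3301, 0.1378]
tcp_rot: [-178.3, 0.1, -11.5]
wrist_force: [-0.2, 0.9, 0.1]
opening: 0.0426
```

```bash
python3 look.py b18 270 310 130 115 6
```

```text
21.45 [-0.2  0.9  0.1] [-0.03 -0.02  0.01] [ 0.462  -0.3301  0.1378] [-1.7829e+02  5.0000e-02 -1.1500e+01] 0.0426
tip [ 0.4625 -0.3267  0.0253] in drain mm [-120.1 -422. ]
[487.98115176 473.10267161]
[488.5574603  465.18787685]
[498.0816485  334.27420827]
```

View pics/b18.png

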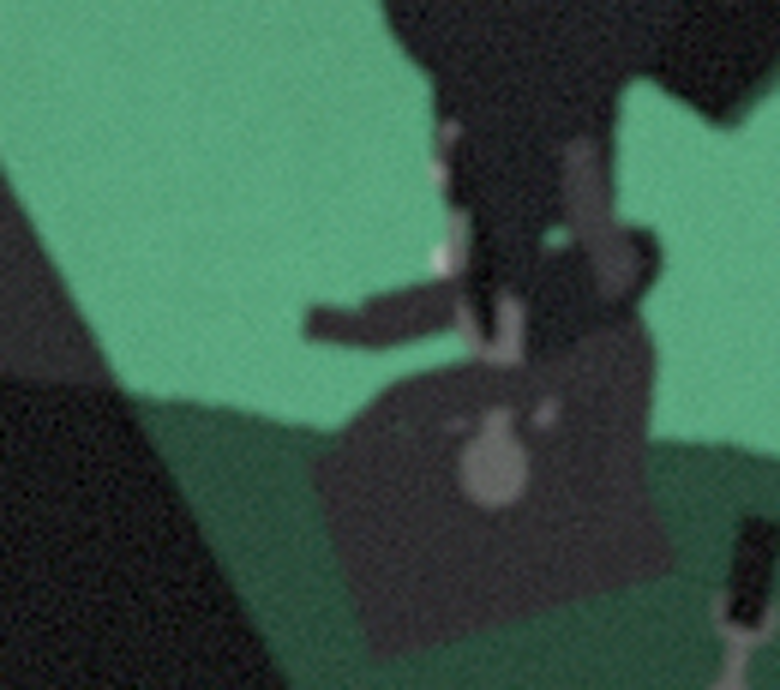

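The pick now hangs upright with its foot at (493,470) in the crop. I'll withdraw straight up and move clear.

Request:
{"method": "play_rows", "body": {"commands": "0.5 0 0 10 0;0.5 0 0 25 0;0.5 0 0 45 0;0.5 0 0 70 0;0.5 0 0 95 0;0.5 0 0 120 0;0.5 -20 0 130 0;0.5 -50 0 130 0;0.5 -80 0 130 0;0.5 -110 0 130 0"}}

```text
time: 22.33
ee_pos: [0.351, -0.3298, 0.2687]
tcp_rot: [-178.3, 0.0, -11.5]
wrist_force: [0.6, -1.0, -0.1]
opening: 0.0425
```

Request:
{"method": "play_rows", "body": {"commands": "0.5 -10 -35 0 0;0.5 -20 -70 0 0;0.5 -30 -105 0 0;0.5 -30 -105 0 0"}}

```text
time: 22.67
ee_pos: [0.3201, -0.4393, 0.2673]
tcp_rot: [-178.3, 0.1, -11.7]
wrist_force: [0.2, -0.4, 0.2]
opening: 0.0427
```

Run:
```python
from h import *
s=camera("side")[:,:,::-1];t=camera("top")[:,:,::-1]
cv2.imwrite("pics/s19.png",s);cv2.imwrite("pics/t19.png",t)
cv2.imwrite("pics/c19.png",cv2.resize(s[310:425,270:400],None,fx=6,fy=6,interpolation=2))
o=get_obs();print(o['time'],o['wrist_force'],np.abs(o['qd']).max())
```

```text
22.7667 [-0.51664507 -0.10659216 -0.4517583 ] 2.0619229385570845
```

View pics/t19.png

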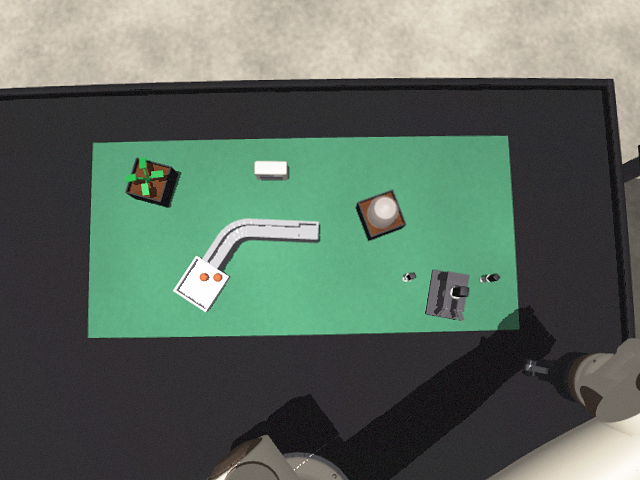

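View pics/s19.png

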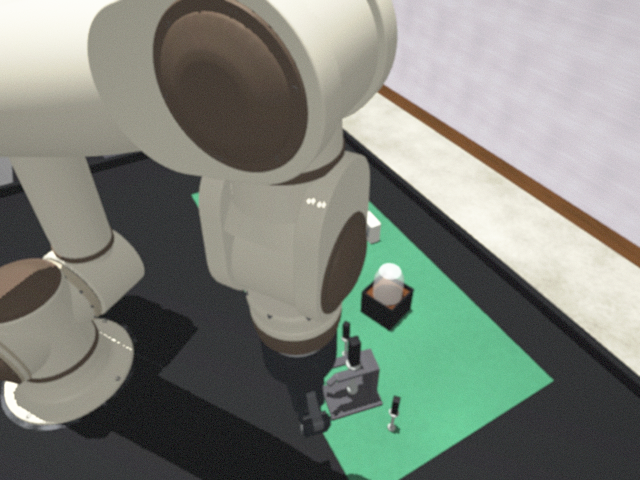

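View pics/c19.png

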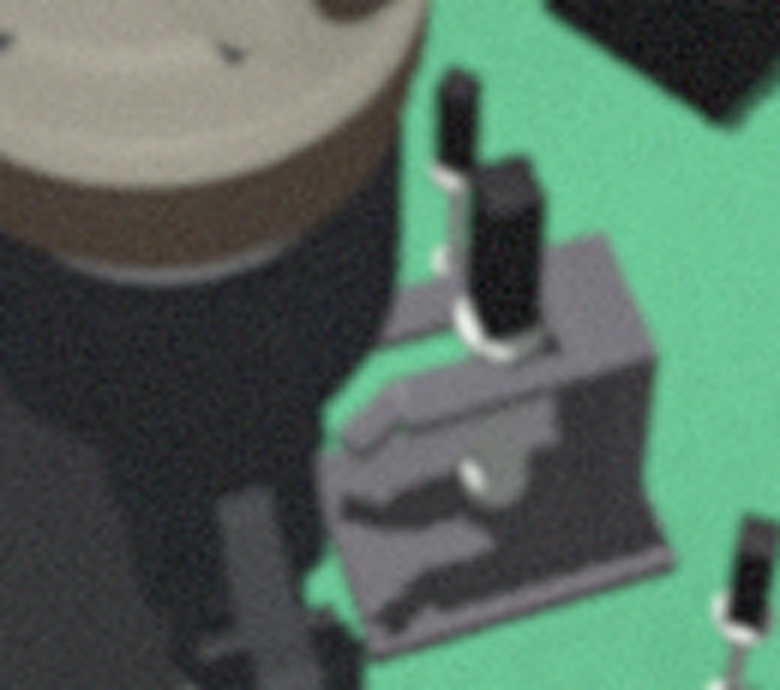

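The pick hangs as it did at the start, with its handle top at about (355,338) in the side picture. Both pebbles are in the tray at (204,277) and (218,277) in the top view. The pots and meter are at their original pixels, so I'm handing in.

Request:
{"method": "play_rows", "body": {"commands": "0.5 0 0 0 0;0.5 0 0 0 0;0.5 0 0 0 0;0.5 0 0 0 0"}}

```text
time: 23.1
ee_pos: [0.3224, -0.4343, 0.2683]
tcp_rot: [-178.3, 0.0, -11.4]
wrist_force: [-0.7, 0.4, -0.7]
opening: 0.0426
```

```bash
python3 -c "
from workcell import *
print(job_done())"
```

```text
the job is handed in; nothing more can be done
None
```

I slid the largest pick out of its stand and put its foot down through the entry opening. I guided it along the slot at about 4 cm/s, round the bend and out of the outlet. I then hung it back in the stand, let go and handed the job in at 23.1 s, well inside the 70 s limit.

**Last checks:**
- **Pebbles:** both lie in the catch tray, about 15 mm and 30–37 mm from its centre against the 50 mm limit. The gripper never came near them.
- **Forces:** the wrist force readings stayed within about 2 N in the slot.
- **Pick:** it hangs upright at home, within about 1 mm of where it started, with its collar on the plate. The arm is clear of everything.
- **Pots and meter:** they sit at the same pixels as at the start in the last top view.

**What went wrong or disagreed:**
- **Joint 6 limit:** the first approach to the drain ran joint 6 into its 180° limit and left the tool tilted by 1.7°. I turned the tool by 42° and allowed for the tilt from then on.
- **Cameras:** the two cameras placed the drain about 6 mm apart. I settled its position by comparing the gripped pick's foot with the pictures.

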